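Uncap and rack the finish bottles under extraction

ROBOT

A 7-joint arm with a two-finger parallel gripper is mounted at the origin on the work surface. World frame = base frame: x ahead of the robot, y to its left, z up, the work surface at z = 0. Lengths are in m, angles in rad, forces in N, time in s.
With the tool pointing down it reaches from about 0.4 to 0.925 m from the base axis. Payload 5.6 kg.
Tool frame: the origin (TCP) lies at the very end of the fingers, on their centre line; the grasp point (between the pads) lies 19 mm behind it; y points along the fingers, z is the direction in which the jaws open and shut, and the axes are right-handed (so a half turn about y gives the same grasp; the last joint's range is limited). The gripper opens to 85 mm and grips with 20 to 120 N. Pads are 22 mm wide; open, the fingers measure 114 mm over their backs; the gripper's body (76 mm by 85 mm) begins 54 mm behind the grasp point. The pads swing forward as they close: fully open they stand 13 mm farther back than shut.
Start: joints at [-1.316, 0.468, -0.012, 1.603, 0.006, 1.071, -0.056], TCP at [0.191, 0.621, 0.231] pointing down, gripper open.
Joint ranges: [-2.53, 2.53], [-0.31, 2.02], [-1.57, 1.55], [0.28, 2.44], [-1.29, 4.43], [0.15, 1.84], [-2.92, 2.92]. Speed limits (rad/s): [2.57, 2.57, 3.14, 3.14, 3.14, 3.14, 3.14].

INTERFACE

Orientations are given as a unit quaternion [x, y, z, w].
In Python, from cell import robot gives the robot as it stands.
- The arm moves only by the tool arm_command, never from a script. Its argument "steps" is a list of rows, each a list of 7 numbers: the shift along the tool's x, y, z in m, then the turn, a rotation vector about the tool's x, y, z in rad, then the closure, from 0 (fully open) to 1 (shut). A call has 1 to 8 rows; each row shifts and turns the commanded pose from where the row before left it, along the tool's axes as they then stand; what a row does not reach is not made up. A row lasts 1/10 s, in which the tool goes at most 50 mm and 8.59 degrees, less where a joint would pass 70% of its speed; a pose out of reach is approached as far as the arm can. A call is refused whole if a number of a shift passes 0.05 or a number of a turn 0.15, either way. A call with a gripper value outside its range is refused whole. The fingers move at their own pace and stop on an object; "force" is the grip in N (left out, the last holds). Time passes only in rows, so rows that do not move let the fingers close. It gives the time, the measured TCP pose, the force and the opening at its end, in the units of the state.
- robot.sense(): the state, without advancing time (a new reading comes with each control period).
- robot.read_camera(name): name is "side" or "top" or "wrist"; returns the picture (420x560x3 uint8, red, green, blue); there is no depth.
- robot.camera_model(name): a dict with "intrinsics" (3x3 intrinsics, pixels), "rvec" (rotation vector, rad) and "tvec" (3), from world to camera coordinates, as OpenCV has them; the wrist camera has in their place "hand_eye" (4x4, takes a point from camera to tool coordinates, whose origin is the TCP and whose axes are the tool frame's). Camera axes: x right, y down, z forward; pixel columns grow to the right and rows downward; lengths in m; the calibration is good to about 2 mm. A picture is of the moment at which its call begins: read the wrist's pose just before it. camera_model takes no time and is no camera call.
- robot.finish_job(): hands the job in, once; it reports no verdict.
Trained networks look in the newest picture that a camera, given by its name, has taken for a name from the list of things; names that differ only in an ending like _2 or _b are one class to them, and where a whole thing is asked for, a point or a joint stands for the part that bears it (a point fixed in the world has none). Each returns a list of dicts, best first, with "confidence" (0 to 1); they miss things now and then, are a little off and sometimes report something else, mostly with a low value. They report only what shows in the picture. A call takes as long as a camera call. They do not tell look-alikes from the thing itself.
- robot.cut_out(camera, query): "pixels" (420x560 bool, what is visible of it).
- robot.spot_point(camera, query): "point" ([x, y, z] in m, in world coordinates, good to about 4 mm: a listed point, or the origin of a listed thing).
The state is a dict: "time_s": time; "q": joint angles; "joint_velocities": joint speeds; "joint_torque": joint torques, N m; "eef_pos": TCP position; "eef_rot": TCP orientation; "wrist_force": force on the tool from outside, world axes, zero at the start; "moment": the same for the moment, N m; "opening": opening from 0.0 (shut) to 1.0 (fully open).
Only numpy, scipy, OpenCV 4.12 (cv2) and the standard library are available. Lean on these libraries where they do the work, as an engineer would, in place of code of your own. Each camera call takes 0.05 s, during which the arm holds its last target.

TASK

Get the finishing corner ready: first throw the extraction gate's lever into the green notch, because no cap may be set down in the board while the gate is anywhere else. Then lift the white cap off every capped bottle, set each cap open side down in a recess of its own in the dark cap board, and stand every bottle from the bench, capless, upright in an empty cell of the plywood caddy, right down on its floor. Leave the bottles already in the caddy in their cells, and leave the wax tin and the sanding block where they are.

Things in the scene. Friction and masses are not known exactly. Their poses are not given: they have to be found in the camera images.
- B1: amber pump-spray bottle of wood finish standing on the bench; covered by a cap in some starts, already uncapped in others: thick heavy base, body 57 mm diameter, shoulder at 74 mm, then a black pump head 27 mm in diameter from 74 to 114 mm, which is where to grip it once its cap is off; 0.17-0.35 kg. Origin: centre of the underside; z up.
- B2: amber pump-spray bottle of wood finish standing on the bench; covered by a cap in some starts, already uncapped in others: thick heavy base, body 57 mm diameter, shoulder at 74 mm, then a black pump head 27 mm in diameter from 74 to 114 mm, which is where to grip it once its cap is off; 0.17-0.35 kg. Origin: centre of the underside; z up.
- B3: amber pump-spray bottle of wood finish standing on the bench; covered by a cap in some starts, already uncapped in others: thick heavy base, body 57 mm diameter, shoulder at 74 mm, then a black pump head 27 mm in diameter from 74 to 114 mm, which is where to grip it once its cap is off; 0.17-0.35 kg. Origin: centre of the underside; z up.
- B4: amber pump-spray bottle of wood finish standing on the bench; covered by a cap in some starts, already uncapped in others: thick heavy base, body 57 mm diameter, shoulder at 74 mm, then a black pump head 27 mm in diameter from 74 to 114 mm, which is where to grip it once its cap is off; 0.17-0.35 kg. Origin: centre of the underside; z up.
- K1: loose white overcap, 44 mm diameter (47 mm over corners), 46 mm tall, open below (2-4 mm walls, about 4 mm of play round the pump head); at the start it covers the pump head of B1 and stands on its shoulder, its top 120 mm above the bench (absent if B1 is already uncapped). 18 g. Origin: centre of the open rim; z towards the closed top.
- K2: loose white overcap, 44 mm diameter (47 mm over corners), 46 mm tall, open below (2-4 mm walls, about 4 mm of play round the pump head); at the start it covers the pump head of B2 and stands on its shoulder, its top 120 mm above the bench (absent if B2 is already uncapped). 18 g. Origin: centre of the open rim; z towards the closed top.
- K3: loose white overcap, 44 mm diameter (47 mm over corners), 46 mm tall, open below (2-4 mm walls, about 4 mm of play round the pump head); at the start it covers the pump head of B3 and stands on its shoulder, its top 120 mm above the bench (absent if B3 is already uncapped). 18 g. Origin: centre of the open rim; z towards the closed top.
- K4: loose white overcap, 44 mm diameter (47 mm over corners), 46 mm tall, open below (2-4 mm walls, about 4 mm of play round the pump head); at the start it covers the pump head of B4 and stands on its shoulder, its top 120 mm above the bench (absent if B4 is already uncapped). 18 g. Origin: centre of the open rim; z towards the closed top.
- R1: bottle of the same kind and size, without a cap, already standing in a cell of its own of the caddy (most of R1 to R6 are absent: only one or two are there). Origin: centre of the underside; z up.
- R2: bottle of the same kind and size, without a cap, already standing in a cell of its own of the caddy (most of R1 to R6 are absent: only one or two are there). Origin: centre of the underside; z up.
- R3: bottle of the same kind and size, without a cap, already standing in a cell of its own of the caddy (most of R1 to R6 are absent: only one or two are there). Origin: centre of the underside; z up.
- R4: bottle of the same kind and size, without a cap, already standing in a cell of its own of the caddy (most of R1 to R6 are absent: only one or two are there). Origin: centre of the underside; z up.
- R5: bottle of the same kind and size, without a cap, already standing in a cell of its own of the caddy (most of R1 to R6 are absent: only one or two are there). Origin: centre of the underside; z up.
- R6: bottle of the same kind and size, without a cap, already standing in a cell of its own of the caddy (most of R1 to R6 are absent: only one or two are there). Origin: centre of the underside; z up.
- caddy: plywood bottle caddy fixed on the bench, 218 (its x) x 147 (its y) x 50 mm, walls 5 mm, floor 5 mm thick, split by dividers (top 43 mm above the bench) into 3 (along x) x 2 (along y) square cells of 66 mm, 71 mm apart: centres at x = -71, 0, +71 and y = -35.5, +35.5 mm. A bottle standing in it tops out 119 mm above the bench. Origin: centre of its underside.
- cap_board: dark wooden cap board with cork-lined recesses, fixed on the bench, 168 x 168 x 18 mm, four round recesses of 54 mm diameter, 12 mm deep (floor 6 mm above the bench), 80 mm apart in a 2 x 2 square: centres at x and y = -40, +40 mm. Origin: centre of its underside.
- gate: grey fume-extraction gate fixed on the bench, box 130 (its x) x 85 (its y) x 70 mm with a black hose behind; the lever swings in its x-z plane between two quadrant cheeks with coloured notch marks: red at -0.55 rad, green at +0.35 rad, black at +0.75 rad. The lever turns about the gate's y axis; its pivot lies 55 mm above the origin. Origin: centre of its underside.
- gate_knob (a point): centre of the lever's black ball knob, 32 mm in diameter, 110 mm from the pivot; 12 mm stem below it. Free all round; the cheeks (36 mm apart) reach 73 mm from the pivot, and can be passed through by the fingers.
- gate_lever (a joint): lever angle in rad: 0 upright, positive leaning to the gate's +x, stops at +-0.85; a stiff hinge (0.22 N m of friction, about 2 N at the knob), it stays where it is left. Starts between -0.65 and 0; the green notch is at +0.35 (0.1 either way is in the notch).
- wax_tin: bystander: round brass-coloured wax tin, 72 mm diameter, 40 mm tall, loose. Origin: centre of its underside.
- sanding_block: bystander: loose cork sanding block 110 x 60 x 35 mm. Origin: centre of its underside.
Things that resemble listed ones, but are neither listed nor needed, are in the scene too. Leave any pink look-alike of the K3 alone.

How it is judged:
By the outcome, as a careful person would: the job done as asked, in the order asked, and still so for the second after the job is handed in, with the robot touching nothing.
Of K1, K2, K3, K4 only 2 to 4 are there at a start; the rules pass over those that are not, and their reading is None.
Of R1, R2, R3, R4, R5, R6 only 1 to 2 are there at a start; the rules pass over those that are not, and their reading is None.
At some moment in a run one of B1, B2, B3, B4 may be knocked a few centimetres aside while the robot is not near it.
Once in a run the grip may slacken for a moment while it holds something.
It also fails if it takes over 210 s, if anything falls off the work surface, if the arm or the gripper's body presses on something with over 40 N, if the wrist force passes 120 N, or if a joint passes its speed limit or range.

## Working session

There is one attempt and no reset: what is moved stays moved. The work goes in short steps, Python scripts to look and compute and a tool call to move; the robot and the scene stay as the last step left them, time stands still between calls to the robot, and variables do not carry over. Pictures are saved under pics/ and viewed, and the job is handed in when it is done.

Besides the shell and the picture viewer there is one more tool, called after "Call:" as name(argument=value, ...) on one line, values as JSON. arm_command: Moves the arm, as the interface text tells. Its arguments: {"type":"object","properties":{"steps":{"type":"array","items":{"type":"array","items":{"type":"number"}}},"force":{"type":"number"}},"required":["steps"]}

```bash
ls; mkdir -p pics
python3 - <<'E'
from cell import robot
import cv2
s=robot.sense(); print(s)
for n in ["side","top","wrist"]:
    im=robot.read_camera(n); cv2.imwrite(f"pics/a_{n}.png",im[:,:,::-1])
    print(n,robot.camera_model(n))
E
```

```text
pics
{'time_s': 0.0, 'q': array([-1.31599642,  0.46836343, -0.01161227,  1.60364141,  0.00599856,
        1.07138375, -0.05629751]), 'joint_velocities': array([ 0.00061916,  0.00179615,  0.00010521,  0.00093655, -0.00041036,
        0.00261205, -0.00044172]), 'joint_torque': array([-1.84677801e-04, -5.32385480e+01,  2.14639027e-02, -2.51300865e+01,
        1.14638879e-02,  7.90002407e-03,  3.29239484e-06]), 'eef_pos': array([0.19061658, 0.62083491, 0.23033988]), 'eef_rot': array([ 0.69990011, -0.10496921,  0.10486729, -0.69865882]), 'wrist_force': array([ 1.05272295, -0.327197  , -0.44081769]), 'moment': array([ 0.02442131,  0.01379346, -0.02313787]), 'opening': 1.0024726277649165}
side {'intrinsics': array([[447.29261029,   0.        , 285.39696431],
       [  0.        , 447.29261029, 208.46853741],
       [  0.        ,   0.        ,   1.        ]]), 'rvec': array([ 0.09438622, -2.80632384,  1.31608997]), 'tvec': array([0.54138363, 0.0847475 , 1.09234637])}
top {'intrinsics': array([[534.93269224,   0.        , 291.60827393],
       [  0.        , 534.93269224, 205.18921251],
       [  0.        ,   0.        ,   1.        ]]), 'rvec': array([ 2.15807615, -2.09417926,  0.21211038]), 'tvec': array([0.01589462, 0.57869004, 1.60855811])}
wrist {'intrinsics': array([[301.57875645,   0.        , 277.75906575],
       [  0.        , 301.57875645, 209.35665136],
       [  0.        ,   0.        ,   1.        ]]), 'hand_eye': array([[ 1.28176625e-04,  9.61049734e-01,  2.76375456e-01,
        -7.06077945e-02],
       [-2.16875939e-04, -2.76375425e-01,  9.61049727e-01,
        -1.43325005e-01],
       [ 9.99999968e-01, -1.83123297e-04,  1.73003694e-04,
         7.60846426e-04],
       [ 0.00000000e+00,  0.00000000e+00,  0.00000000e+00,
         1.00000000e+00]])}
```

View pics/a_top.png

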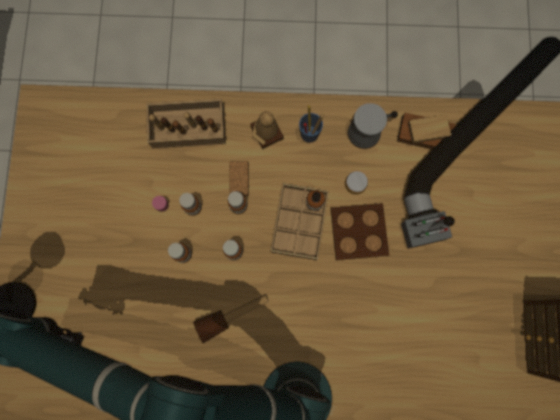

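View pics/a_side.png

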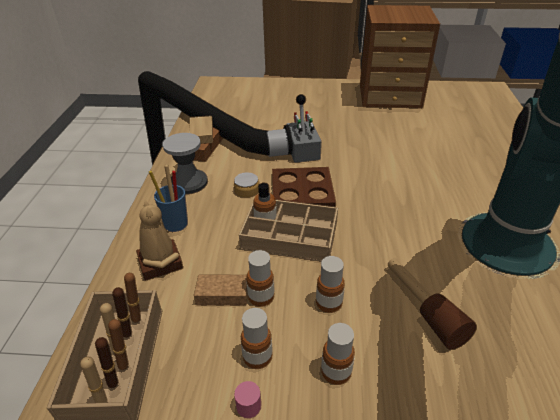

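View pics/a_wrist.png

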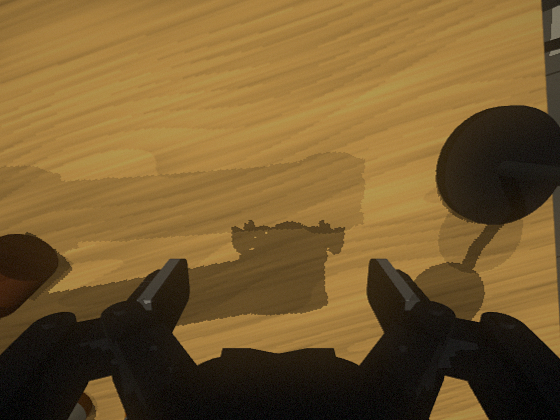

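```bash
cat > h.py <<'E'
from cell import robot
import numpy as np, cv2
from scipy.spatial.transform import Rotation as R
np.set_printoptions(precision=4,suppress=True)
def cam(n):
    m=robot.camera_model(n); return m
def extr(n,s=None):
    m=cam(n); K=m['intrinsics']
    if 'rvec' in m: return K,cv2.Rodrigues(m['rvec'])[0],m['tvec']
    s=s or robot.sense(); T=np.eye(4); T[:3,:3]=R.from_quat(s['eef_rot']).as_matrix(); T[:3,3]=s['eef_pos']
    C=np.linalg.inv(T@m['hand_eye']); return K,C[:3,:3],C[:3,3]
def proj(n,p,s=None):
    K,r,t=extr(n,s); c=r@np.asarray(p,float)+t; u=K@c; return u[:2]/u[2]
def ray(n,uv,z,s=None):
    K,r,t=extr(n,s); d=r.T@np.linalg.inv(K)@np.array([uv[0],uv[1],1.]); o=-r.T@t
    return o+d*(z-o[2])/d[2]
def tri(views):  # [(cam,uv)]
    A=[];b=[]
    for n,uv in views:
        K,r,t=extr(n); d=r.T@np.linalg.inv(K)@np.array([uv[0],uv[1],1.]); d/=np.linalg.norm(d); o=-r.T@t
        P=np.eye(3)-np.outer(d,d); A.append(P); b.append(P@o)
    return np.linalg.lstsq(np.vstack(A),np.hstack(b),rcond=None)[0]
def tocmd(target,yaw=None,s=None):
    s=s or robot.sense(); r=R.from_quat(s['eef_rot']); return r.inv().apply(np.asarray(target)-s['eef_pos'])
def st():
    s=robot.sense(); r=R.from_quat(s['eef_rot']).as_matrix()
    print('t',round(s['time_s'],2),'p',s['eef_pos'],'q',s['q'],'F',s['wrist_force'],'op',round(s['opening'],3)); print('R cols x,y,z',r.T.round(3).tolist()); return s
E
python3 - <<'E'
from h import *
st()
for n in ["top","side"]:
    robot.read_camera(n)
    for q in ["B1","K1","R1","caddy","cap_board","gate","gate_knob","wax_tin","sanding_block"]:
        print(n,q,[(np.round(d['point'],3).tolist(),round(d['confidence'],2)) for d in robot.spot_point(n,q)])
E
```

```text
t 0.15 p [0.1907 0.621  0.2305] q [-1.316   0.4682 -0.0116  1.6034  0.006   1.0714 -0.0563] F [ 0.1247 -0.2435  1.0225] op 1.003
R cols x,y,z [[0.956, -0.293, 0.0], [-0.0, -0.001, -1.0], [0.293, 0.956, -0.001]]
top B1 [([0.425, 0.368, 0.001], 0.73), ([0.583, 0.202, 0.001], 0.65), ([0.578, 0.344, 0.001], 0.51), ([0.425, 0.37, 0.072], 0.38)]
top K1 [([0.571, 0.347, 0.073], 0.76), ([0.422, 0.373, 0.073], 0.71), ([0.436, 0.211, 0.079], 0.68), ([0.508, -0.187, 0.002], 0.63), ([0.582, 0.199, 0.077], 0.61), ([0.58, 0.448, -0.002], 0.51)]
top R1 [([0.596, -0.043, 0.006], 0.59)]
top caddy [([0.529, 0.004, 0.004], 0.57)]
top cap_board [([0.509, -0.188, -0.001], 0.72), ([0.582, 0.203, -0.0], 0.35)]
top gate [([0.517, -0.391, -0.003], 0.71)]
top gate_knob [([0.526, -0.43, 0.158], 0.58)]
top wax_tin [([0.664, -0.171, -0.001], 0.63), ([0.437, 0.213, 0.079], 0.21)]
top sanding_block [([0.666, 0.204, -0.001], 0.8)]
side B1 [([0.435, 0.206, 0.001], 0.95), ([0.57, 0.348, 0.002], 0.87), ([0.424, 0.369, -0.002], 0.66), ([0.581, 0.207, 0.001], 0.6)]
side K1 [([0.57, 0.346, 0.075], 0.92), ([0.58, 0.197, 0.076], 0.72), ([0.576, 0.443, -0.001], 0.68), ([0.432, 0.206, 0.068], 0.59), ([0.424, 0.369, 0.078], 0.57)]
side R1 [([0.599, -0.041, 0.01], 0.65)]
side caddy [([0.533, 0.006, 0.001], 0.82)]
side cap_board [([0.512, -0.187, 0.001], 0.88)]
side gate [([0.515, -0.387, -0.005], 0.76)]
side gate_knob [([0.527, -0.425, 0.16], 0.45)]
side wax_tin [([0.668, -0.173, -0.002], 0.67)]
side sanding_block [([0.673, 0.201, -0.002], 0.72)]
```

Run:
```python
from h import *
a=cv2.imread("pics/a_top.png"); b=cv2.imread("pics/a_side.png")
c1=cv2.resize(a[175:275,265:365],(600,600),interpolation=cv2.INTER_CUBIC)
cv2.imwrite("pics/z1.png",c1)
cv2.imwrite("pics/z2.png",cv2.resize(a[170:270,320:460],(800,571),interpolation=cv2.INTER_CUBIC))
cv2.imwrite("pics/z3.png",cv2.resize(b[85:175,270:350],(533,600),interpolation=cv2.INTER_CUBIC))
```

```text
(no output)
```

View pics/z1.png

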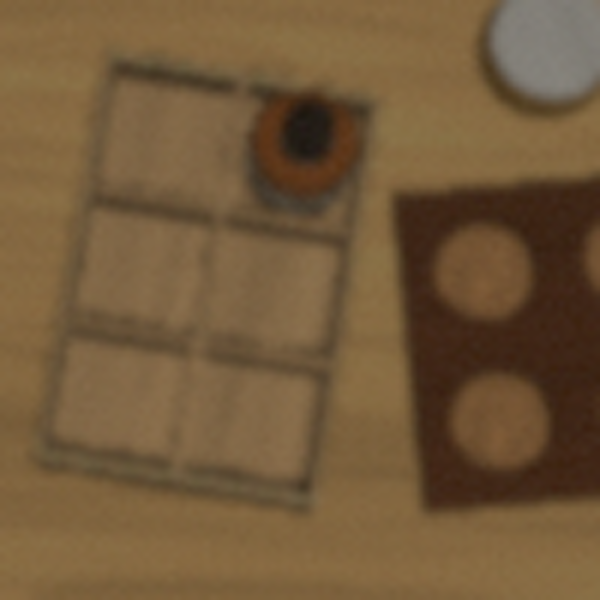

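View pics/z2.png

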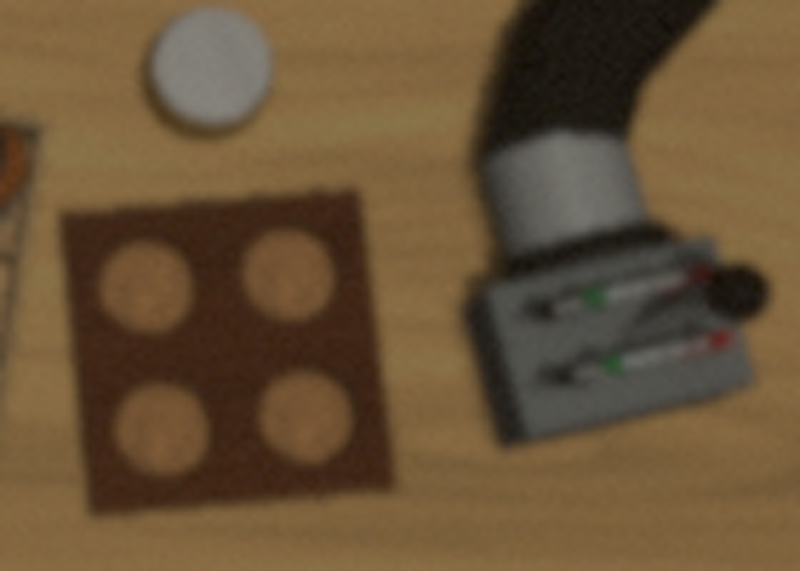

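View pics/z3.png

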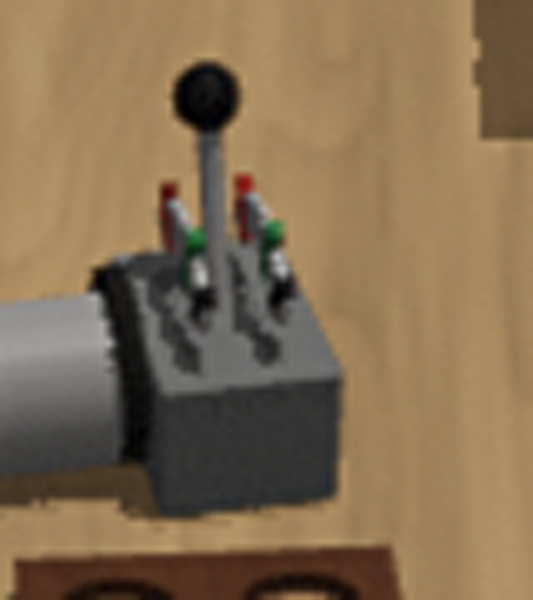

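Run:
```python
from h import *
f2=lambda u,v:(320+u/5.714-.4,170+v/5.714-.4)
f1=lambda u,v:(265+u/6-.4,175+v/6-.4)
print('gate'); g=[ray('top',f2(*p),.07) for p in [(490,283),(525,437),(755,380),(715,240)]]; print(np.array(g),np.mean(g,0))
print('board'); g=[ray('top',f2(*p),.006) for p in [(146,287),(289,275),(161,430),(306,418)]]; print(np.array(g),np.mean(g,0))
print('boardc'); g=[ray('top',f2(*p),.018) for p in [(62,213),(358,190),(393,487),(92,514)]]; print(np.array(g),np.mean(g,0))
print('caddy'); g=[ray('top',f1(*p),.05) for p in [(112,62),(372,100),(310,505),(40,458)]]; print(np.array(g),np.mean(g,0))
robot.read_camera('top')
for q in ["cap_board","caddy","gate"]:
    m=robot.cut_out('top',q)[0]; c,_=cv2.findContours(m['pixels'].astype(np.uint8),0,1); c=max(c,key=cv2.contourArea); print(q,m['confidence'],cv2.boxPoints(cv2.minAreaRect(c)).tolist())
for q,n in [("gate_knob",'top')]:
    pass
```

```text
gate
[[ 0.5424 -0.3173  0.07  ]
 [ 0.4597 -0.3351  0.07  ]
 [ 0.4941 -0.4589  0.07  ]
 [ 0.5697 -0.4393  0.07  ]] [ 0.5165 -0.3877  0.07  ]
board
[[ 0.5451 -0.1391  0.006 ]
 [ 0.5544 -0.2191  0.006 ]
 [ 0.4652 -0.1483  0.006 ]
 [ 0.4743 -0.2286  0.006 ]] [ 0.5098 -0.1838  0.006 ]
boardc
[[ 0.5834 -0.0906  0.018 ]
 [ 0.6016 -0.2557  0.018 ]
 [ 0.4363 -0.2744  0.018 ]
 [ 0.4166 -0.1096  0.018 ]] [ 0.5095 -0.1826  0.018 ]
caddy
[[ 0.6428  0.0613  0.05  ]
 [ 0.6267 -0.0752  0.05  ]
 [ 0.4143 -0.047   0.05  ]
 [ 0.4341  0.0915  0.05  ]] [0.5295 0.0076 0.05  ]
cap_board 0.82 [[329.1639404296875, 207.19674682617188], [384.10467529296875, 201.31024169921875], [390.00628662109375, 256.3922119140625], [335.0655517578125, 262.2787170410156]]
caddy 0.97 [[269.2786865234375, 253.16795349121094], [280.83245849609375, 182.40121459960938], [328.619873046875, 190.20326232910156], [317.06610107421875, 260.9700012207031]]
gate 0.79 [[377.5760192871094, 229.63504028320312], [507.4472351074219, 9.575439453125], [564.690185546875, 43.358154296875], [434.8190002441406, 263.4177551269531]]
```

```bash
cat >> h.py <<'E'
def plan(wps,cl,step=.045,turn=.14,show=True):
    """wps: list of (x,y,z,phi). prints rows in tool axes, groups of 8"""
    s=robot.sense(); r=R.from_quat(s['eef_rot']).as_matrix(); p=s['eef_pos'].copy(); phi=np.arctan2(r[1,0],r[0,0])
    rows=[]
    for x,y,z,ph in wps:
        tgt=np.array([x,y,z]); d=(ph-phi+np.pi)%(2*np.pi)-np.pi if abs(ph-phi)>4 else ph-phi
        n=int(max(np.ceil(np.linalg.norm(tgt-p)/step),np.ceil(abs(d)/turn),1))
        for i in range(n):
            dd=(tgt-p)/(n-i); dph=round(-(ph-phi)/(n-i),3)
            X=np.array([np.cos(phi),np.sin(phi),0]);Y=np.array([0,0,-1.]);Z=np.array([-np.sin(phi),np.cos(phi),0])
            v=[round(float(dd@a),3) for a in (X,Y,Z)]
            rows.append([*v,0,dph,0,cl]); p=p+v[0]*X+v[1]*Y+v[2]*Z; phi-=dph
    for i in range(0,len(rows),8): print('['+','.join('['+','.join(f'{q:g}' for q in r)+']' for r in rows[i:i+8])+']')
    print('end',p,phi,len(rows))
def unw(s):
    r=R.from_quat(s['eef_rot']).as_matrix(); return np.arctan2(r[1,0],r[0,0])
E
python3 - <<'E'
from h import *
wps=[]
az0=1.273; R0=.65
N=8
for i in range(1,N+1):
    f=i/N; az=az0+f*(-.67-az0); wps.append((.655*np.cos(az),.655*np.sin(az),.25,-.297-2.6*f))
wps.append((.525,-.426,.235,-2.9))
plan(wps,0.3)
E
```

```text
[[0.039,-0.005,-0.004,0,0.081,0,0.3],[0.04,-0.005,-0,0,0.081,0,0.3],[0.039,-0.004,0.003,0,0.081,0,0.3],[0.039,-0.005,0.006,0,0.081,0,0.3],[0.04,0,-0.002,0,0.081,0,0.3],[0.04,0,0.002,0,0.081,0,0.3],[0.039,0,0.005,0,0.082,0,0.3],[0.039,0,0.008,0,0.081,0,0.3]]
[[0.04,0,0.002,0,0.081,0,0.3],[0.039,0,0.005,0,0.081,0,0.3],[0.039,0,0.008,0,0.082,0,0.3],[0.038,0,0.011,0,0.081,0,0.3],[0.039,0,0.005,0,0.081,0,0.3],[0.039,0,0.008,0,0.081,0,0.3],[0.038,0,0.011,0,0.082,0,0.3],[0.037,0,0.014,0,0.081,0,0.3]]
[[0.039,0,0.008,0,0.081,0,0.3],[0.038,0,0.011,0,0.081,0,0.3],[0.037,0,0.015,0,0.082,0,0.3],[0.036,0,0.017,0,0.081,0,0.3],[0.038,0,0.011,0,0.081,0,0.3],[0.037,0,0.014,0,0.081,0,0.3],[0.036,0,0.018,0,0.082,0,0.3],[0.034,0,0.02,0,0.081,0,0.3]]
[[0.037,0,0.014,0,0.081,0,0.3],[0.036,0,0.017,0,0.081,0,0.3],[0.034,0,0.02,0,0.082,0,0.3],[0.032,0,0.024,0,0.081,0,0.3],[0.036,0,0.017,0,0.081,0,0.3],[0.034,0,0.02,0,0.081,0,0.3],[0.032,0,0.023,0,0.082,0,0.3],[0.031,0,0.025,0,0.081,0,0.3]]
[[-0.007,0.015,0.022,0,0.003,0,0.3]]
end [ 0.5251 -0.4262  0.2353] -2.8998840303239315 33
```

Call:
arm_command(steps=[[0.039,-0.005,-0.004,0,0.081,0,0.3],[0.04,-0.005,0,0,0.081,0,0.3],[0.039,-0.004,0.003,0,0.081,0,0.3],[0.039,-0.005,0.006,0,0.081,0,0.3],[0.04,0,-0.002,0,0.081,0,0.3],[0.04,0,0.002,0,0.081,0,0.3],[0.039,0,0.005,0,0.082,0,0.3],[0.039,0,0.008,0,0.081,0,0.3]])

```text
time_s: 2.15
eef_pos: [0.4636, 0.463, 0.2504]
eef_rot: [-0.629, 0.323, -0.323, 0.629]
wrist_force: [-0.1, 0.2, 0.6]
opening: 0.699
```

Call:
arm_command(steps=[[0.04,0,0.002,0,0.081,0,0.3],[0.039,0,0.005,0,0.081,0,0.3],[0.039,0,0.008,0,0.082,0,0.3],[0.038,0,0.011,0,0.081,0,0.3],[0.039,0,0.005,0,0.081,0,0.3],[0.039,0,0.008,0,0.081,0,0.3],[0.038,0,0.011,0,0.082,0,0.3],[0.037,0,0.014,0,0.081,0,0.3]])

```text
time_s: 2.95
eef_pos: [0.6259, 0.1935, 0.2505]
eef_rot: [-0.493, 0.507, -0.507, 0.493]
wrist_force: [0.5, -0.4, 0.4]
opening: 0.701
```

Call:
arm_command(steps=[[0.039,0,0.008,0,0.081,0,0.3],[0.038,0,0.011,0,0.081,0,0.3],[0.037,0,0.015,0,0.082,0,0.3],[0.036,0,0.017,0,0.081,0,0.3],[0.038,0,0.011,0,0.081,0,0.3],[0.037,0,0.014,0,0.081,0,0.3],[0.036,0,0.018,0,0.082,0,0.3],[0.034,0,0.02,0,0.081,0,0.3]])

```text
time_s: 3.75
eef_pos: [0.6437, -0.1216, 0.2504]
eef_rot: [0.305, -0.638, 0.638, -0.305]
wrist_force: [0.7, -0.2, -0.7]
opening: 0.701
```

Call:
arm_command(steps=[[0.037,0,0.014,0,0.081,0,0.3],[0.036,0,0.017,0,0.081,0,0.3],[0.034,0,0.02,0,0.082,0,0.3],[0.032,0,0.024,0,0.081,0,0.3],[0.036,0,0.017,0,0.081,0,0.3],[0.034,0,0.02,0,0.081,0,0.3],[0.032,0,0.023,0,0.082,0,0.3],[0.031,0,0.025,0,0.081,0,0.3]])

```text
time_s: 4.55
eef_pos: [0.5124, -0.4075, 0.2504]
eef_rot: [-0.085, 0.702, -0.702, 0.086]
wrist_force: [0.2, -0.3, 0.4]
opening: 0.701
```

Run:
```python
from h import *
s=st(); im=robot.read_camera('wrist'); cv2.imwrite('pics/b_w.png',im[:,:,::-1])
for q in ['gate_knob','gate']:print([(np.round(d['point'],3).tolist(),round(d['confidence'],2)) for d in robot.spot_point('wrist',q)])
```

```text
t 4.55 p [ 0.5124 -0.4075  0.2504] q [ 0.063   0.553   0.8118  1.6117 -0.4284  1.1635 -0.3557] F [ 0.1838 -0.2818  0.3819] op 0.701
R cols x,y,z [[-0.971, -0.24, -0.0], [0.0, 0.0, -1.0], [0.24, -0.971, -0.0]]
[([0.526, -0.427, 0.161], 0.74)]
[([0.518, -0.389, -0.003], 0.65)]
```

View pics/b_w.png

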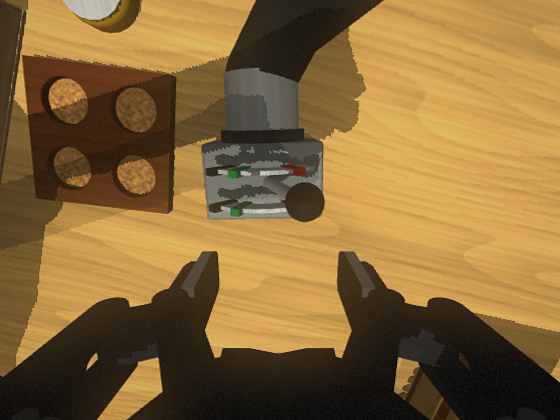

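Run:
```python
from h import *
plan([(.526,-.427,.24,-2.9),(.526,-.427,.141,-2.9)],0.3,step=.03)
```

```text
[[-0.011,0.011,0.021,0,-0.003,0,0.3],[-0,0.025,-0,0,0,0,0.3],[-0,0.025,-0,0,0,0,0.3],[-0,0.024,-0,0,0,0,0.3],[-0,0.025,-0,0,0,0,0.3]]
end [ 0.5259 -0.4275  0.1407] -2.89998333811807 5
```

Call:
arm_command(steps=[[-0.01,0.01,0.022,0,0,0,0.3],[0,0.025,0,0,0,0,0.3],[0,0.025,0,0,0,0,0.3],[0,0.025,0,0,0,0,0.3],[0,0.025,0,0,0,0,0.3],[0,0,0,0,0,0,0.3]], force=30)

```text
time_s: 5.3
eef_pos: [0.5277, -0.4221, 0.1364]
eef_rot: [-0.089, 0.704, -0.7, 0.086]
wrist_force: [-0.7, 0.7, -0.0]
opening: 0.702
```

Call:
arm_command(steps=[[0,0,0,0,0,0,0.8],[0,0,0,0,0,0,0.8],[0,0,0,0,0,0,0.8],[0,0,0,0,0,0,0.8]], force=30)

```text
time_s: 5.7
eef_pos: [0.5291, -0.4257, 0.142]
eef_rot: [0.086, -0.701, 0.702, -0.087]
wrist_force: [1.2, 0.9, 4.1]
opening: 0.355
```

Call:
arm_command(steps=[[0,-0.003,-0.015,0,0,0,0.8],[0,-0.002,-0.015,0,0,0,0.8],[0,-0.001,-0.012,0,0,0,0.8],[0,0.002,-0.012,0,0,0,0.8],[0,0.002,-0.012,0,0,0,0.8],[0,0.003,-0.011,0,0,0,0.8],[0,0,0,0,0,0,0.8]])

```text
time_s: 6.4
eef_pos: [0.51, -0.3528, 0.1418]
eef_rot: [0.085, -0.7, 0.704, -0.087]
wrist_force: [-1.9, -0.2, 7.6]
opening: 0.353
```

Run:
```python
from h import *
s=st(); im=robot.read_camera('side'); cv2.imwrite('pics/c_s.png',cv2.resize(im[60:200,230:400,::-1],None,fx=4,fy=4,interpolation=cv2.INTER_CUBIC))
for c in ['top','side','wrist']:
  robot.read_camera(c)
  for q in ['gate_knob']:print([(np.round(d['point'],3).tolist(),round(d['confidence'],2)) for d in robot.spot_point(c,q)])
```

```text
t 6.4 p [ 0.51   -0.3528  0.1418] q [ 0.0079  0.6123  0.7532  1.7939 -0.5091  0.934  -0.3459] F [-1.8794 -0.1995  7.6276] op 0.353
R cols x,y,z [[-0.97, -0.242, -0.002], [0.004, -0.005, -1.0], [0.242, -0.97, 0.005]]
[]
[([0.578, 0.197, 0.074], 0.71), ([0.505, -0.349, 0.158], 0.6), ([0.422, 0.369, 0.076], 0.52)]
[([0.509, -0.358, 0.159], 0.6)]
```

View pics/c_s.png

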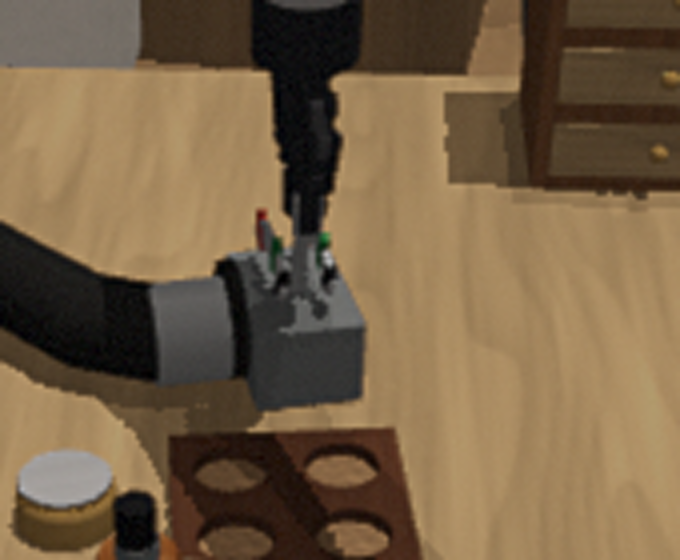

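Knob now about (0.508,-0.353,0.158): lever ≈ +0.35, in the green. Release, rise and look.

Call:
arm_command(steps=[[0,0,0,0,0,0,0.4],[0,0,0,0,0,0,0.3],[0,0,0,0,0,0,0.3],[0,-0.03,0,0,0,0,0.3],[0,-0.04,0,0,0,0,0.3],[0,-0.04,0,0,0,0,0.3],[0,0,0,0,0,0,0.3]])

```text
time_s: 7.45
eef_pos: [0.5114, -0.353, 0.2547]
eef_rot: [0.084, -0.7, 0.704, -0.089]
wrist_force: [0.1, -0.2, 0.7]
opening: 0.704
```

Run:
```python
from h import *
s=st(); im=robot.read_camera('side'); a=cv2.resize(im[85:165,270:350,::-1],(500,500),interpolation=cv2.INTER_CUBIC)
im=robot.read_camera('wrist')
cv2.imwrite('pics/d.png',a);cv2.imwrite('pics/dw.png',im[:,:,::-1])
for c in ['side','wrist']:
  for q in ['gate_knob','cap_board','gate']:print(q,[(np.round(d['point'],3).tolist(),round(d['confidence'],2)) for d in robot.spot_point(c,q)])
```

```text
t 7.45 p [ 0.5114 -0.353   0.2547] q [-0.0593  0.4852  0.8414  1.7017 -0.3979  1.1248 -0.4294] F [ 0.113  -0.2296  0.6578] op 0.704
R cols x,y,z [[-0.97, -0.242, -0.007], [0.008, -0.004, -1.0], [0.242, -0.97, 0.006]]
gate_knob [([0.509, -0.354, 0.157], 0.69)]
cap_board [([0.513, -0.184, -0.0], 0.75), ([0.528, 0.005, -0.002], 0.24)]
gate [([0.52, -0.391, -0.003], 0.71)]
gate_knob [([0.507, -0.355, 0.162], 0.67)]
cap_board [([0.509, -0.182, 0.003], 0.59)]
gate [([0.517, -0.392, 0.002], 0.97)]
```

View pics/d.png

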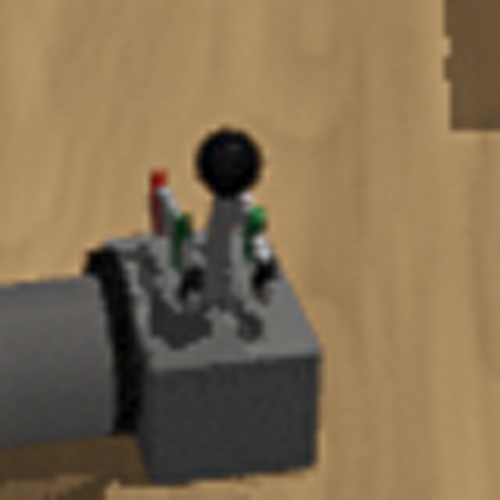

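View pics/dw.png

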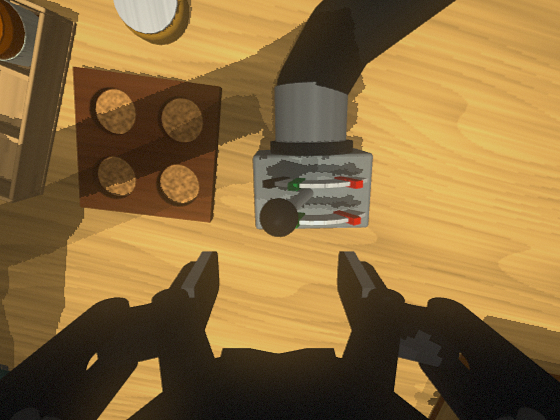

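Run:
```python
from h import *
g=np.array([ray('wrist',p,.018) for p in [(76,67),(221,86),(213,221),(80,206)]]); print(g,g.mean(0))
# fit on top cam & wrist: cork segmentation
im=cv2.imread('pics/dw.png'); tp=cv2.imread('pics/a_top.png')
for n,I,box in [('wrist',im,(70,60,225,225)),('top',tp,(328,200,395,265))]:
    x0,y0,x1,y1=box; c=I[y0:y1,x0:x1]; g=cv2.cvtColor(c,cv2.COLOR_BGR2GRAY)
    m=robot.cut_out(n,'cap_board')
    print(n,len(m),[ (d['confidence'],d['pixels'].sum()) for d in m][:2])
    cr,cb=0,0
    q=(c[:,:,1].astype(int)*100//np.maximum(c[:,:,2],1))
    # cork has higher G/R than dark wood
    ms=((q>62)&(g>50)).astype(np.uint8); 
    k,lab,stt,cen=cv2.connectedComponentsWithStats(ms)
    for i in range(1,k):
        if 30<stt[i,4]<4000: print(stt[i],cen[i]+[x0,y0], ray(n,cen[i]+[x0,y0],.006))
```

```text
[[ 0.5798 -0.0954  0.018 ]
 [ 0.5999 -0.2589  0.018 ]
 [ 0.4364 -0.2802  0.018 ]
 [ 0.4149 -0.1105  0.018 ]] [ 0.5078 -0.1862  0.018 ]
wrist 1 [(0.32, np.int64(2629))]
[  25   28   42   46 1427] [115.438 110.897] [ 0.542  -0.1375  0.006 ]
[87 29 14 10 45] [163.5778  93.8667] [ 0.5755 -0.1916  0.006 ]
[  28   96   39   40 1164] [116.5576 176.1589] [ 0.4617 -0.1466  0.006 ]
[  90  104   40   43 1279] [179.2291 184.4535] [ 0.4705 -0.2268  0.006 ]
top 1 [(0.76, np.int64(2107))]
[   0    0   67   65 1751] [363.9914 233.177 ] [ 0.504  -0.1995  0.006 ]
[ 33  10  18  17 242] [369.938  217.8512] [ 0.554  -0.2183  0.006 ]
[  8  12  18  17 243] [345.037  219.9547] [ 0.5447 -0.1388  0.006 ]
[ 36  34  18  18 244] [372.918  242.5287] [ 0.475  -0.2279  0.006 ]
[ 11  36  18  18 256] [347.6797 244.7773] [ 0.4655 -0.1479  0.006 ]
```

Run:
```python
from h import *
plan([(.53,-.2,.24,-2.4),(.582,.202,.22,-1.24)],0.2,step=.045)
```

```text
[[-0.014,0.002,-0.035,0,-0.124,0,0.2],[-0.019,0.002,-0.033,0,-0.124,0,0.2],[-0.022,0.002,-0.031,0,-0.125,0,0.2],[-0.026,0.003,-0.028,0,-0.124,0,0.2],[-0.031,0.002,-0.026,0,-0.116,0,0.2],[-0.034,0.002,-0.022,0,-0.116,0,0.2],[-0.036,0.002,-0.018,0,-0.116,0,0.2],[-0.038,0.002,-0.014,0,-0.116,0,0.2]]
[[-0.039,0.002,-0.01,0,-0.116,0,0.2],[-0.04,0.002,-0.005,0,-0.116,0,0.2],[-0.041,0.002,-0,0,-0.116,0,0.2],[-0.04,0.002,0.005,0,-0.116,0,0.2],[-0.04,0.002,0.009,0,-0.116,0,0.2],[-0.038,0.002,0.014,0,-0.116,0,0.2]]
end [0.5825 0.2016 0.2195] -1.240005166761986 14
```

Call:
arm_command(steps=[[-0.014,0.002,-0.035,0,-0.124,0,0.2],[-0.019,0.002,-0.033,0,-0.124,0,0.2],[-0.022,0.002,-0.031,0,-0.125,0,0.2],[-0.026,0.003,-0.028,0,-0.124,0,0.2],[-0.031,0.002,-0.026,0,-0.116,0,0.2],[-0.034,0.002,-0.022,0,-0.116,0,0.2],[-0.036,0.002,-0.018,0,-0.116,0,0.2],[-0.038,0.002,-0.014,0,-0.116,0,0.2]])

```text
time_s: 8.75
eef_pos: [0.5514, -0.0383, 0.2322]
eef_rot: [0.402, -0.582, 0.582, -0.402]
wrist_force: [1.5, 0.5, -1.3]
opening: 0.802
```

Call:
arm_command(steps=[[-0.039,0.002,-0.01,0,-0.116,0,0.2],[-0.04,0.002,-0.005,0,-0.116,0,0.2],[-0.041,0.002,0,0,-0.116,0,0.2],[-0.04,0.002,0.005,0,-0.116,0,0.2],[-0.04,0.002,0.009,0,-0.116,0,0.2],[-0.038,0.002,0.014,0,-0.116,0,0.2],[0,0,0,0,0,0,0.2]])

```text
time_s: 9.45
eef_pos: [0.5817, 0.2091, 0.2192]
eef_rot: [-0.577, 0.408, -0.407, 0.578]
wrist_force: [0.3, -0.1, 0.6]
opening: 0.798
```

```bash
cat >> h.py <<'E'
def sp(cams,qs,minc=.3):
    for c in cams:
        robot.read_camera(c)
        for q in qs: print(c,q,[(np.round(d['point'],3).tolist(),round(d['confidence'],2)) for d in robot.spot_point(c,q) if d['confidence']>minc])
E
python3 - <<'E'
from h import *
s=st(); im=robot.read_camera('wrist'); cv2.imwrite('pics/ew.png',im[:,:,::-1])
sp(['wrist','side','top'],['K1'])
E
```

```text
t 9.45 p [0.5817 0.2091 0.2192] q [-0.6527  0.4329  0.3378  1.7153 -0.1676  1.0216  0.0864] F [ 0.2929 -0.0867  0.6392] op 0.798
R cols x,y,z [[0.336, -0.942, -0.003], [-0.001, 0.003, -1.0], [0.942, 0.336, -0.0]]
wrist K1 [([0.576, 0.349, 0.075], 0.93), ([0.58, 0.203, 0.082], 0.89), ([0.442, 0.205, 0.072], 0.79), ([0.582, 0.202, -0.002], 0.64)]
side K1 [([0.575, 0.2, 0.074], 0.79), ([0.434, 0.206, 0.07], 0.7), ([0.573, 0.445, 0.0], 0.68), ([0.424, 0.368, 0.077], 0.62), ([0.569, 0.345, 0.078], 0.61)]
top K1 [([0.423, 0.373, 0.075], 0.74), ([0.574, 0.348, 0.074], 0.47), ([0.582, 0.446, 0.001], 0.47)]
```

View pics/ew.png

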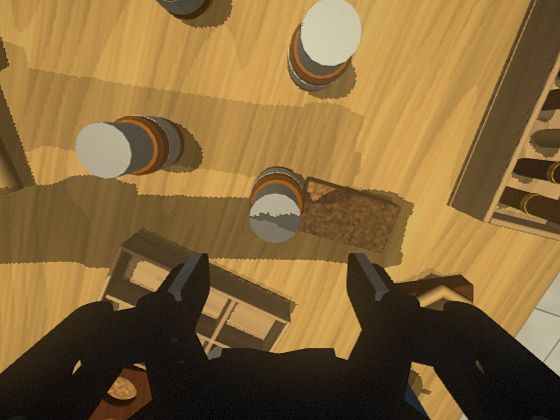

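Run:
```python
from h import *
print(ray('wrist',(276,218),.12), ray('wrist',(331,32),.12),ray('wrist',(104,150),.12))
plan([(.580,.202,.16,-1.24),(.580,.202,.094,-1.24)],0.2,step=.025)
```

```text
[0.5838 0.1931 0.12  ] [0.5762 0.3389 0.12  ] [0.436  0.2028 0.12  ]
[[-0.001,0.02,-0.001,0,-0.001,0,0.2],[-0.001,0.02,-0.001,0,-0.001,0,0.2],[-0.001,0.02,-0,0,-0,0,0.2],[0,0.022,-0,0,-0,0,0.2],[0,0.022,-0,0,-0,0,0.2],[0,0.022,-0,0,-0,0,0.2]]
end [0.5801 0.2021 0.0945] -1.2404940764721863 6
```

Call:
arm_command(steps=[[0,0.02,-0.001,0,0,0,0.2],[0,0.02,-0.001,0,0,0,0.2],[0,0.02,0,0,0,0,0.2],[0,0.022,0,0,0,0,0.2],[0,0.022,0,0,0,0,0.2],[0,0.022,0,0,0,0,0.2],[0,0,0,0,0,0,0.2],[0,0,0,0,0,0,0.2]])

```text
time_s: 10.6
eef_pos: [0.5812, 0.2002, 0.0947]
eef_rot: [0.575, -0.411, 0.411, -0.575]
wrist_force: [-0.6, -1.1, 0.4]
opening: 0.805
```

Run:
```python
from h import *
im=robot.read_camera('wrist'); s=st(); cv2.imwrite('pics/fw.png',im[:,:,::-1])
```

```text
t 10.65 p [0.5817 0.2006 0.0954] q [-0.6109  0.5816  0.3005  1.806  -0.2316  0.7867  0.1373] F [0.6591 0.0709 0.1342] op 0.795
R cols x,y,z [[0.324, -0.946, 0.0], [0.002, 0.0, -1.0], [0.946, 0.324, 0.002]]
```

View pics/fw.png

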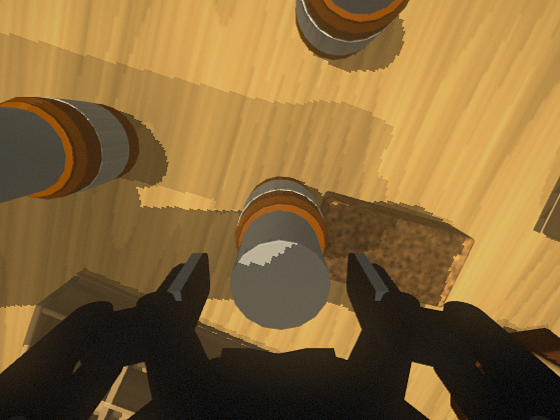

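Run:
```python
from h import *
print(ray('wrist',(280,284),.12),st()['eef_pos'])
```

```text
t 10.65 p [0.5817 0.2006 0.0954] q [-0.6109  0.5816  0.3005  1.806  -0.2316  0.7867  0.1373] F [0.6591 0.0709 0.1342] op 0.795
R cols x,y,z [[0.324, -0.946, 0.0], [0.002, 0.0, -1.0], [0.946, 0.324, 0.002]]
[0.5818 0.2034 0.12  ] [0.5817 0.2006 0.0954]
```

Call:
arm_command(steps=[[0,0,0,0,0,0,0.7],[0,0,0,0,0,0,0.7],[0,0,0,0,0,0,0.7],[0,0,0,0,0,0,0.7],[0,0,0,0,0,0,0.7]], force=30)

```text
time_s: 11.15
eef_pos: [0.5819, 0.2012, 0.0958]
eef_rot: [-0.575, 0.41, -0.411, 0.576]
wrist_force: [-0.0, -0.3, 6.3]
opening: 0.505
```

Run:
```python
from h import *
plan([(.5819,.2012,.2,-1.24),(.56,-.0,.2,-1.55),(.5533,-.2202,.16,-1.9)],0.7,step=.045)
```

```text
[[0,-0.035,0,0,0,0,0.7],[0,-0.035,0,0,0,0,0.7],[0,-0.034,0,0,0,0,0.7],[0.037,-0,-0.017,0,0.062,0,0.7],[0.038,-0,-0.015,0,0.062,0,0.7],[0.038,-0,-0.013,0,0.062,0,0.7],[0.039,-0,-0.01,0,0.062,0,0.7],[0.04,-0,-0.008,0,0.062,0,0.7]]
[[0.044,0.008,-0.002,0,0.07,0,0.7],[0.044,0.008,0.001,0,0.07,0,0.7],[0.044,0.008,0.004,0,0.07,0,0.7],[0.043,0.008,0.007,0,0.07,0,0.7],[0.043,0.008,0.01,0,0.07,0,0.7]]
end [ 0.5536 -0.2202  0.1598] -1.899852103615165 13
```

Call:
arm_command(steps=[[0,-0.02,0,0,0,0,0.7],[0,-0.042,0,0,0,0,0.7],[0,-0.042,0,0,0,0,0.7],[0.037,0,-0.017,0,0.062,0,0.7],[0.038,0,-0.015,0,0.062,0,0.7],[0.038,0,-0.013,0,0.062,0,0.7],[0.039,0,-0.01,0,0.062,0,0.7],[0.04,0,-0.008,0,0.062,0,0.7]])

```text
time_s: 11.95
eef_pos: [0.5582, -0.002, 0.1987]
eef_rot: [-0.504, 0.495, -0.495, 0.505]
wrist_force: [1.0, -0.2, 0.4]
opening: 0.501
```

Call:
arm_command(steps=[[0.044,0.008,-0.002,0,0.07,0,0.7],[0.044,0.008,0.001,0,0.07,0,0.7],[0.044,0.008,0.004,0,0.07,0,0.7],[0.043,0.008,0.007,0,0.07,0,0.7],[0.043,0.008,0.01,0,0.07,0,0.7],[0,0,0,0,0,0,0.7],[0,0,0,0,0,0,0.7]])

```text
time_s: 12.65
eef_pos: [0.5519, -0.2217, 0.1581]
eef_rot: [-0.411, 0.576, -0.576, 0.41]
wrist_force: [-0.5, 0.5, -0.7]
opening: 0.503
```

Run:
```python
from h import *
im=robot.read_camera('wrist'); s=st(); cv2.imwrite('pics/gw.png',im[:,:,::-1])
sp(['wrist'],['cap_board','K1'])
```

```text
t 12.7 p [ 0.5525 -0.22    0.1582] q [-0.1059  0.5001  0.5663  1.8343 -0.3345  0.9036  0.2862] F [-0.206   0.1144  0.0069] op 0.5
R cols x,y,z [[-0.323, -0.946, -0.001], [-0.0, 0.001, -1.0], [0.946, -0.323, -0.0]]
wrist cap_board [([0.511, -0.182, 0.001], 0.93)]
wrist K1 [([0.552, -0.219, 0.144], 0.93)]
```

View pics/gw.png

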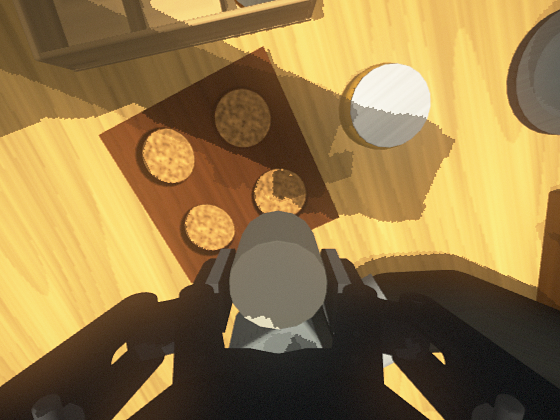

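Run:
```python
from h import *
for p in [(243,117),(168,156),(278,193),(209,228)]: print(ray('wrist',p,.012))
for p in [(264,48),(339,215),(100,133)]: print('c',ray('wrist',p,.018))
for p in [(.5441,-.1407,.018),(.5533,-.2202,.018),(.4647,-.1499,.018),(.4739,-.2293,.018)]: print(proj('wrist',p))
```

```text
[ 0.5468 -0.1363  0.012 ]
[ 0.4668 -0.1466  0.012 ]
[ 0.5544 -0.2144  0.012 ]
[ 0.4762 -0.2264  0.012 ]
c [ 0.584  -0.0898  0.018 ]
c [ 0.6046 -0.2533  0.018 ]
c [ 0.4189 -0.1078  0.018 ]
[241.1598 122.7484]
[278.8764 200.2961]
[165.1633 160.7304]
[206.6795 233.2754]
```

Call:
arm_command(steps=[[0,0.03,0.001,0,0,0,0.7],[0,0.03,0.001,0,0,0,0.7],[0,0.03,0,0,0,0,0.7],[0,0.02,0,0,0,0,0.7],[0,0.01,0,0,0,0,0.7],[0,0,0,0,0,0,0.7]])

```text
time_s: 13.45
eef_pos: [0.5541, -0.22, 0.0373]
eef_rot: [-0.412, 0.575, -0.574, 0.411]
wrist_force: [0.3, 0.4, 0.0]
opening: 0.501
```

Run:
```python
from h import *
im=robot.read_camera('wrist'); s=st(); cv2.imwrite('pics/hw.png',im[:,:,::-1])
im=robot.read_camera('side'); cv2.imwrite('pics/hs.png',cv2.resize(im[120:230,220:370,::-1],None,fx=4,fy=4,interpolation=cv2.INTER_CUBIC))
```

```text
t 13.5 p [ 0.5547 -0.2206  0.0385] q [-0.028   0.6741  0.468   1.8773 -0.4542  0.6971  0.3784] F [ 0.1064 -1.0507  0.72  ] op 0.497
R cols x,y,z [[-0.322, -0.947, -0.0], [-0.0, 0.0, -1.0], [0.947, -0.322, -0.0]]
```

View pics/hw.png

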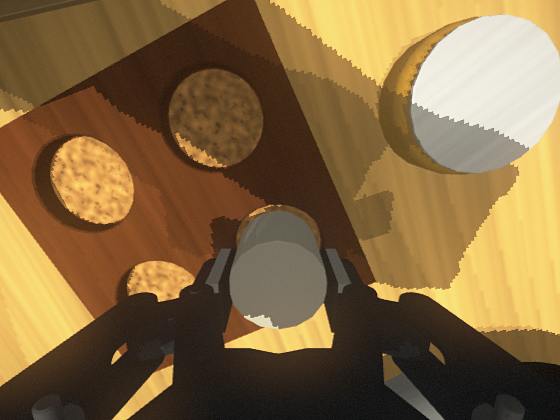

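View pics/hs.png

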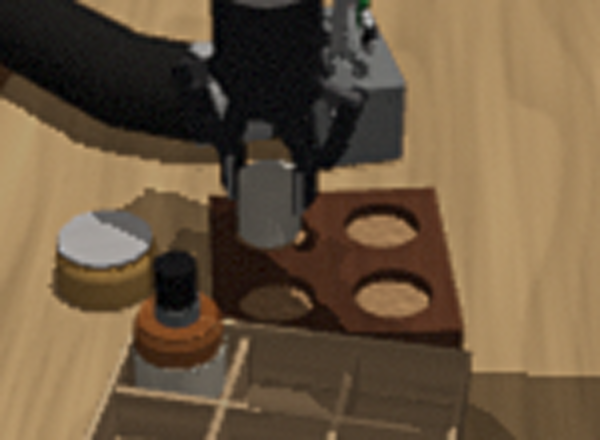

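Run:
```python
from h import *
a=ray('wrist',(213,118),.018);c=ray('wrist',(86,182),.018);print(a,c)
print(ray('wrist',(257,0),.018)) # board right edge
f=lambda u,v:(220+u/4-.4,120+v/4-.4)
for p in [(381,227),(391,296),(276,302)]: print('side',ray('side',f(*p),.018))
for p in [(435,190),(463,332),(210,197)]: print('sidecorner',ray('side',f(*p),.018))
for z in(.016,): print(np.array(proj('side',(.5547,-.2206,z)))*4-[880,480], np.array(proj('side',(.5543,-.2186,.018)))*4-[880,480])
```

```text
[ 0.5464 -0.1407  0.018 ] [ 0.4672 -0.1494  0.018 ]
[ 0.5863 -0.0978  0.018 ]
side [ 0.4743 -0.2276  0.018 ]
side [ 0.4657 -0.1472  0.018 ]
side [ 0.5437 -0.136   0.018 ]
sidecorner [ 0.4356 -0.2766  0.018 ]
sidecorner [ 0.4172 -0.1109  0.018 ]
sidecorner [ 0.6006 -0.2582  0.018 ]
[267.0646 229.6043] [267.4012 228.9854]
```

Call:
arm_command(steps=[[-0.001,0.004,0,0,0,0,0.7],[0,0.003,0,0,0,0,0.7],[0,0.003,0,0,0,0,0.7],[0,0,0,0,0,0,0.7]])

```text
time_s: 13.95
eef_pos: [0.5546, -0.2201, 0.0281]
eef_rot: [-0.411, 0.575, -0.575, 0.411]
wrist_force: [0.5, -0.0, -0.3]
opening: 0.503
```

Run:
```python
from h import *
im=robot.read_camera('wrist'); s=st(); cv2.imwrite('pics/iw.png',im[:,:,::-1])
im=robot.read_camera('side'); cv2.imwrite('pics/is.png',cv2.resize(im[120:230,220:370,::-1],None,fx=4,fy=4,interpolation=cv2.INTER_CUBIC))
```

```text
t 14.0 p [ 0.5547 -0.2203  0.0282] q [-0.0214  0.6896  0.4583  1.879  -0.4642  0.6799  0.3845] F [0.6234 0.6602 0.3256] op 0.503
R cols x,y,z [[-0.323, -0.946, -0.0], [-0.0, 0.0, -1.0], [0.946, -0.323, -0.0]]
```

View pics/is.png

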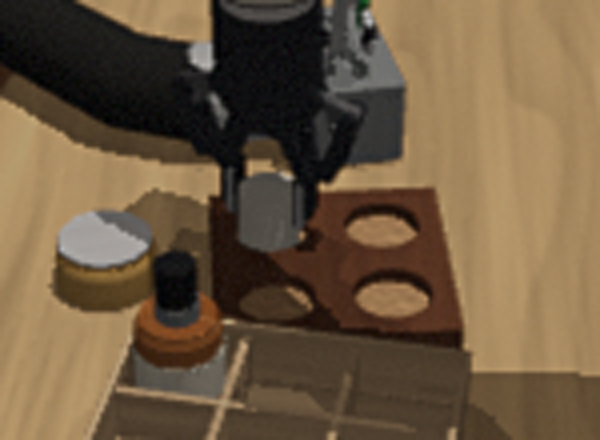

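No contact force, cap is inside the recess by about 10 mm. Release and rise.

Call:
arm_command(steps=[[0,0,0,0,0,0,0.45],[0,0,0,0,0,0,0.35],[0,0,0,0,0,0,0.3],[0,0,0,0,0,0,0.3],[0,-0.02,0,0,0,0,0.3],[0,-0.045,0,0,0,0,0.3],[0,-0.045,0,0,0,0,0.3],[0,-0.045,0,0,0,0,0.3]])

```text
time_s: 14.85
eef_pos: [0.5544, -0.2203, 0.1848]
eef_rot: [-0.411, 0.575, -0.575, 0.411]
wrist_force: [1.4, 0.7, -0.6]
opening: 0.701
```

Run:
```python
from h import *
im=robot.read_camera('wrist'); s=st(); cv2.imwrite('pics/jw.png',im[:,:,::-1])
sp(['wrist','side','top'],['K1'])
plan([(.57,.05,.21,-1.3),(.572,.346,.2,-1.03)],.2)
```

```text
t 14.9 p [ 0.5583 -0.2224  0.1925] q [-0.1269  0.4621  0.594   1.8034 -0.3124  0.9584  0.2676] F [ 2.3724 -2.3662  4.6263] op 0.7
R cols x,y,z [[-0.324, -0.946, -0.001], [0.011, -0.003, -1.0], [0.946, -0.324, 0.012]]
wrist K1 [([0.554, -0.215, 0.013], 0.95)]
side K1 [([0.424, 0.371, 0.076], 0.79), ([0.554, -0.222, 0.004], 0.73), ([0.436, 0.208, 0.07], 0.65), ([0.571, 0.442, 0.002], 0.63), ([0.567, 0.342, 0.074], 0.61)]
top K1 [([0.421, 0.369, 0.076], 0.56), ([0.575, 0.346, 0.075], 0.54), ([0.434, 0.208, 0.08], 0.51), ([0.578, 0.445, -0.002], 0.47)]
[[-0.037,-0.004,-0.01,0,-0.086,0,0.2],[-0.038,-0.004,-0.007,0,-0.086,0,0.2],[-0.038,-0.004,-0.004,0,-0.086,0,0.2],[-0.039,-0.004,-0,0,-0.085,0,0.2],[-0.039,-0.004,0.003,0,-0.086,0,0.2],[-0.038,-0.004,0.006,0,-0.085,0,0.2],[-0.037,-0.004,0.009,0,-0.086,0,0.2],[-0.041,0.001,0.012,0,-0.039,0,0.2]]
[[-0.04,0.001,0.013,0,-0.038,0,0.2],[-0.04,0.002,0.015,0,-0.039,0,0.2],[-0.039,0.001,0.016,0,-0.038,0,0.2],[-0.038,0.002,0.018,0,-0.039,0,0.2],[-0.038,0.001,0.019,0,-0.038,0,0.2],[-0.037,0.002,0.02,0,-0.039,0,0.2]]
end [0.5718 0.3459 0.1997] -1.0297311693279652 14
```

View pics/jw.png

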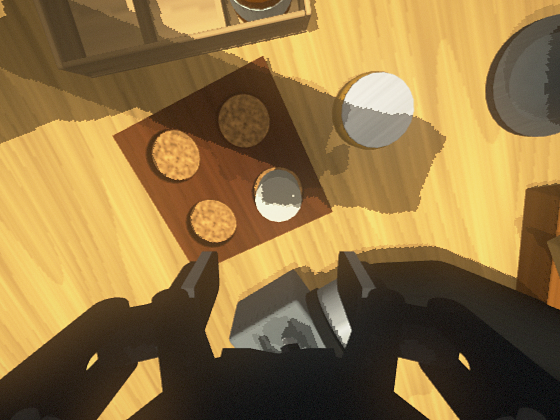

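Call:
arm_command(steps=[[-0.037,-0.004,-0.01,0,-0.086,0,0.2],[-0.038,-0.004,-0.007,0,-0.086,0,0.2],[-0.038,-0.004,-0.004,0,-0.086,0,0.2],[-0.039,-0.004,0,0,-0.085,0,0.2],[-0.039,-0.004,0.003,0,-0.086,0,0.2],[-0.038,-0.004,0.006,0,-0.085,0,0.2],[-0.037,-0.004,0.009,0,-0.086,0,0.2],[-0.041,0.001,0.012,0,-0.039,0,0.2]])

```text
time_s: 16.0
eef_pos: [0.5714, 0.0925, 0.2094]
eef_rot: [0.572, -0.417, 0.416, -0.571]
wrist_force: [1.2, 0.4, 0.7]
opening: 0.796
```

Call:
arm_command(steps=[[-0.04,0.001,0.013,0,-0.038,0,0.2],[-0.04,0.002,0.015,0,-0.039,0,0.2],[-0.039,0.001,0.016,0,-0.038,0,0.2],[-0.038,0.002,0.018,0,-0.039,0,0.2],[-0.038,0.001,0.019,0,-0.038,0,0.2],[-0.037,0.002,0.02,0,-0.039,0,0.2],[0,0,0,0,0,0,0.2],[0,0,0,0,0,0,0.2]])

```text
time_s: 16.8
eef_pos: [0.5716, 0.3459, 0.1988]
eef_rot: [0.617, -0.348, 0.347, -0.615]
wrist_force: [0.1, -0.4, -1.1]
opening: 0.798
```

Run:
```python
from h import *
s=st(); im=robot.read_camera('wrist'); cv2.imwrite('pics/kw.png',im[:,:,::-1])
sp(['wrist','top'],['K1'])
plan([(.573,.346,.16,-1.03),(.573,.346,.096,-1.03)],0.2,step=.025)
```

```text
t 16.8 p [0.5716 0.3459 0.1988] q [-0.7841  0.5353  0.2691  1.5955 -0.1579  1.036   0.0734] F [ 0.0596 -0.4036 -1.0569] op 0.798
R cols x,y,z [[0.517, -0.856, 0.0], [-0.003, -0.002, -1.0], [0.856, 0.517, -0.004]]
wrist K1 [([0.574, 0.349, 0.074], 0.97), ([0.44, 0.206, 0.072], 0.95), ([0.578, 0.444, 0.003], 0.9), ([0.422, 0.369, 0.071], 0.88)]
top K1 [([0.555, -0.219, 0.006], 0.76), ([0.572, 0.346, 0.073], 0.49), ([0.434, 0.209, 0.079], 0.47)]
[[-0.001,0.021,0,0,-0.001,0,0.2],[-0.001,0.02,0.001,0,-0.001,0,0.2],[-0,0.021,-0,0,-0,0,0.2],[-0,0.022,-0,0,-0,0,0.2],[-0,0.021,-0,0,-0,0,0.2]]
end [0.5732 0.3457 0.0962] -1.03046024705212 5
```

View pics/kw.png

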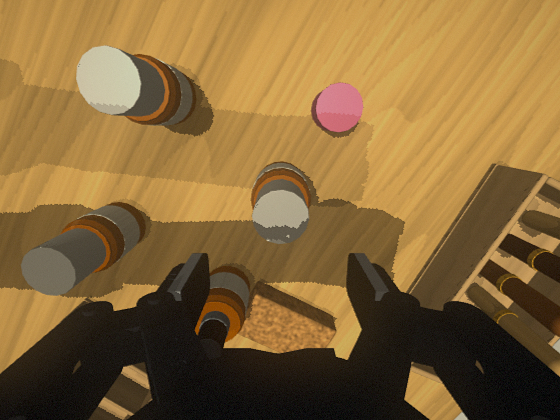

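Call:
arm_command(steps=[[-0.001,0.021,0,0,0,0,0.2],[-0.001,0.02,0.001,0,0,0,0.2],[0,0.021,0,0,0,0,0.2],[0,0.022,0,0,0,0,0.2],[0,0.019,0,0,0,0,0.2],[0,0,0,0,0,0,0.2],[0,0,0,0,0,0,0.2]])

```text
time_s: 17.75
eef_pos: [0.5731, 0.3469, 0.0987]
eef_rot: [0.615, -0.348, 0.349, -0.615]
wrist_force: [1.1, 0.4, 0.2]
opening: 0.802
```

Call:
arm_command(steps=[[0,0,0,0,0,0,0.7],[0,0,0,0,0,0,0.7],[0,0,0,0,0,0,0.7],[0,0,0,0,0,0,0.7],[0,0,0,0,0,0,0.7]], force=30)

```text
time_s: 18.25
eef_pos: [0.5737, 0.348, 0.1001]
eef_rot: [-0.615, 0.348, -0.349, 0.616]
wrist_force: [-0.9, -1.2, 5.8]
opening: 0.505
```

Run:
```python
from h import *
s=st(); im=robot.read_camera('wrist'); cv2.imwrite('pics/lw.png',im[:,:,::-1])
x,y,z=s['eef_pos']
plan([(x,y,.2,-1.03),(.56,.1,.2,-1.45),(.475,-.2285,.16,-2.02)],0.7,step=.045)
```

```text
t 18.25 p [0.5737 0.348  0.1001] q [-0.7657  0.6494  0.2429  1.6549 -0.1934  0.858   0.0969] F [-0.8586 -1.2476  5.8408] op 0.505
R cols x,y,z [[0.515, -0.857, -0.0], [0.002, 0.002, -1.0], [0.857, 0.515, 0.003]]
[[-0,-0.033,-0,0,0,0,0.7],[-0,-0.033,-0,0,0,0,0.7],[-0,-0.034,-0,0,0,0,0.7],[0.034,0,-0.023,0,0.07,0,0.7],[0.036,0,-0.021,0,0.07,0,0.7],[0.037,0,-0.018,0,0.07,0,0.7],[0.038,0,-0.016,0,0.07,0,0.7],[0.04,0,-0.013,0,0.07,0,0.7]]
[[0.04,0,-0.01,0,0.07,0,0.7],[0.039,0.005,-0.015,0,0.071,0,0.7],[0.041,0.005,-0.013,0,0.071,0,0.7],[0.041,0.005,-0.01,0,0.071,0,0.7],[0.042,0.005,-0.007,0,0.071,0,0.7],[0.042,0.005,-0.004,0,0.072,0,0.7],[0.042,0.005,-0,0,0.071,0,0.7],[0.043,0.005,0.002,0,0.072,0,0.7]]
[[0.042,0.005,0.006,0,0.071,0,0.7]]
end [ 0.4753 -0.2286  0.1601] -2.0199959794005595 17
```

View pics/lw.png

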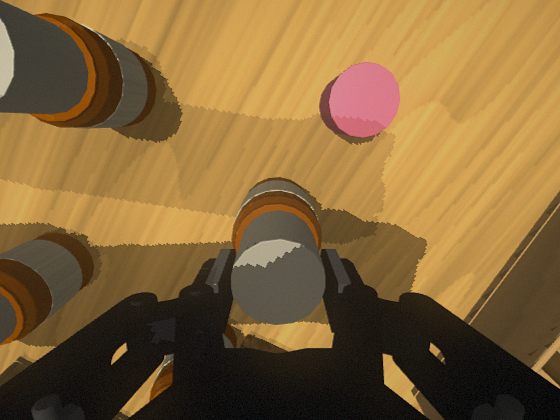

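Call:
arm_command(steps=[[0,-0.02,0,0,0,0,0.7],[0,-0.04,0,0,0,0,0.7],[0,-0.04,0,0,0,0,0.7],[0.034,0,-0.023,0,0.07,0,0.7],[0.036,0,-0.021,0,0.07,0,0.7],[0.037,0,-0.018,0,0.07,0,0.7],[0.038,0,-0.016,0,0.07,0,0.7],[0.04,0,-0.013,0,0.07,0,0.7]])

```text
time_s: 19.1
eef_pos: [0.5605, 0.1394, 0.1987]
eef_rot: [-0.545, 0.451, -0.451, 0.545]
wrist_force: [0.7, 0.1, 0.1]
opening: 0.502
```

Call:
arm_command(steps=[[0.04,0,-0.01,0,0.07,0,0.7],[0.039,0.005,-0.015,0,0.071,0,0.7],[0.041,0.005,-0.013,0,0.071,0,0.7],[0.041,0.005,-0.01,0,0.071,0,0.7],[0.042,0.005,-0.007,0,0.071,0,0.7],[0.042,0.005,-0.004,0,0.072,0,0.7],[0.042,0.005,0,0,0.071,0,0.7],[0.043,0.005,0.002,0,0.072,0,0.7]])

```text
time_s: 19.9
eef_pos: [0.4839, -0.189, 0.1636]
eef_rot: [0.396, -0.585, 0.586, -0.397]
wrist_force: [-0.2, -0.5, 0.1]
opening: 0.504
```

Call:
arm_command(steps=[[0.042,0.005,0.006,0,0.071,0,0.7],[0,0,0,0,0,0,0.7],[0,0,0,0,0,0,0.7]])

```text
time_s: 20.2
eef_pos: [0.4739, -0.2298, 0.1584]
eef_rot: [-0.375, 0.599, -0.599, 0.376]
wrist_force: [-0.1, 0.3, -1.8]
opening: 0.504
```

Run:
```python
from h import *
s=st(); im=robot.read_camera('wrist'); cv2.imwrite('pics/mw.png',im[:,:,::-1])
sp(['wrist','side'],['K1','cap_board'])
plan([(.475,-.2283,.08,-2.02),(.475,-.2283,.043,-2.02)],0.7,step=.03)
```

```text
t 20.2 p [ 0.4739 -0.2298  0.1584] q [-0.1222  0.3966  0.6309  2.0008 -0.3114  0.8393  0.2315] F [-0.0741  0.2969 -1.758 ] op 0.504
R cols x,y,z [[-0.436, -0.9, -0.0], [0.0, 0.0, -1.0], [0.9, -0.436, -0.0]]
wrist K1 [([0.553, -0.214, 0.012], 0.92), ([0.479, -0.229, 0.133], 0.76)]
wrist cap_board [([0.512, -0.182, -0.002], 0.63)]
side K1 [([0.574, 0.445, -0.001], 0.86), ([0.435, 0.209, 0.069], 0.78), ([0.472, -0.229, 0.13], 0.68), ([0.423, 0.367, 0.078], 0.64), ([0.555, -0.224, 0.006], 0.58)]
side cap_board [([0.512, -0.185, 0.001], 0.69), ([0.667, -0.172, -0.006], 0.52)]
[[0,0.026,0,0,0.001,0,0.7],[0,0.026,0,0,0.001,0,0.7],[0,0.026,0,0,0,0,0.7],[0,0.019,0,0,0,0,0.7],[0,0.018,0,0,0,0,0.7]]
end [ 0.4748 -0.2279  0.0434] -2.019799011909459 5
```

View pics/mw.png

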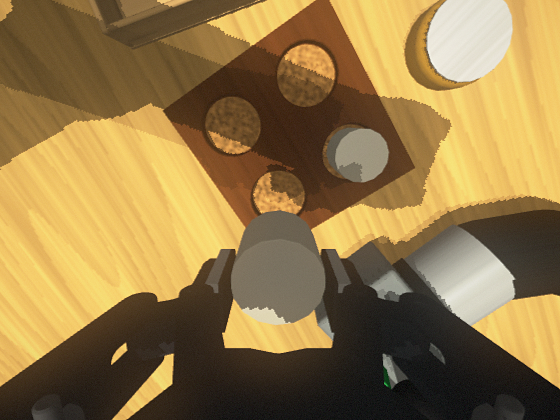

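Call:
arm_command(steps=[[0,0.026,0,0,0,0,0.7],[0,0.026,0,0,0,0,0.7],[0,0.026,0,0,0,0,0.7],[0,0.02,0,0,0,0,0.7],[0,0.018,0,0,0,0,0.7],[0,0,0,0,0,0,0.7],[0,0,0,0,0,0,0.7]])

```text
time_s: 21.25
eef_pos: [0.4745, -0.2289, 0.0425]
eef_rot: [-0.376, 0.599, -0.599, 0.376]
wrist_force: [0.4, 0.2, 0.7]
opening: 0.503
```

Run:
```python
from h import *
s=st(); im=robot.read_camera('wrist'); cv2.imwrite('pics/nw.png',im[:,:,::-1])
im=robot.read_camera('side'); cv2.imwrite('pics/ns.png',cv2.resize(im[120:230,220:370,::-1],None,fx=4,fy=4,interpolation=cv2.INTER_CUBIC))
```

```text
t 21.25 p [ 0.4745 -0.2289  0.0425] q [-0.0119  0.587   0.5019  2.0499 -0.477   0.6187  0.3666] F [0.3977 0.2198 0.6504] op 0.503
R cols x,y,z [[-0.434, -0.901, 0.0], [-0.0, -0.0, -1.0], [0.901, -0.434, -0.0]]
```

View pics/nw.png

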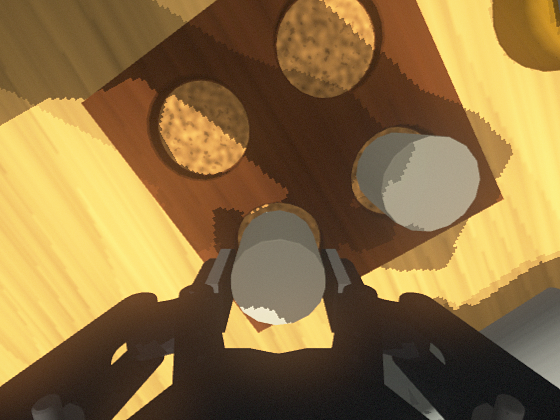

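View pics/ns.png

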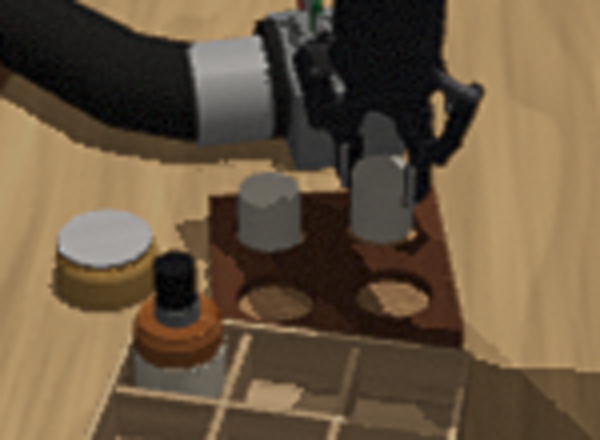

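Looks centred. Lower 10 mm, release, rise.

Call:
arm_command(steps=[[0,0.004,0,0,0,0,0.7],[0,0.004,0,0,0,0,0.7],[0,0.002,0,0,0,0,0.7],[0,0,0,0,0,0,0.7],[0,0,0,0,0,0,0.5]])

```text
time_s: 21.85
eef_pos: [0.4743, -0.2291, 0.0323]
eef_rot: [-0.376, 0.599, -0.599, 0.376]
wrist_force: [0.3, -0.5, -0.4]
opening: 0.502
```

Call:
arm_command(steps=[[0,0,0,0,0,0,0.35],[0,0,0,0,0,0,0.3],[0,0,0,0,0,0,0.3],[0,-0.02,0,0,0,0,0.3],[0,-0.045,0,0,0,0,0.3],[0,-0.045,0,0,0,0,0.3],[0,-0.045,0,0,0,0,0.3],[0,0,0,0,0,0,0.3]])

```text
time_s: 22.65
eef_pos: [0.4775, -0.2309, 0.1929]
eef_rot: [0.373, -0.596, 0.602, -0.379]
wrist_force: [0.6, -0.3, 0.4]
opening: 0.702
```

Run:
```python
from h import *
s=st(); im=robot.read_camera('wrist'); cv2.imwrite('pics/ow.png',im[:,:,::-1])
sp(['side','top'],['K1','B1'])
plan([(.52,.0,.2,-1.5),(.435,.207,.2,-1.1)],.2)
```

```text
t 22.65 p [ 0.4775 -0.2309  0.1929] q [-0.1591  0.3476  0.6701  1.9738 -0.277   0.8993  0.2045] F [ 0.613  -0.2964  0.3753] op 0.702
R cols x,y,z [[-0.435, -0.901, -0.002], [0.011, -0.003, -1.0], [0.901, -0.435, 0.011]]
side K1 [([0.578, 0.443, -0.002], 0.86), ([0.437, 0.21, 0.073], 0.81), ([0.471, -0.231, 0.006], 0.74), ([0.421, 0.37, 0.076], 0.63), ([0.551, -0.22, 0.008], 0.51)]
side B1 [([0.571, 0.348, 0.004], 0.78), ([0.434, 0.207, 0.0], 0.77), ([0.426, 0.368, -0.0], 0.69), ([0.582, 0.203, -0.002], 0.58)]
top K1 [([0.554, -0.218, 0.004], 0.7), ([0.438, 0.208, 0.08], 0.65), ([0.424, 0.371, 0.075], 0.65), ([0.575, 0.445, 0.004], 0.5)]
top B1 [([0.575, 0.347, -0.001], 0.9), ([0.581, 0.2, 0.002], 0.73), ([0.424, 0.371, -0.002], 0.63), ([0.436, 0.205, -0.001], 0.52)]
[[-0.038,-0.002,-0.01,0,-0.087,0,0.2],[-0.038,-0.002,-0.006,0,-0.087,0,0.2],[-0.039,-0.002,-0.003,0,-0.086,0,0.2],[-0.039,-0.003,0.001,0,-0.087,0,0.2],[-0.039,-0.002,0.004,0,-0.086,0,0.2],[-0.038,-0.003,0.007,0,-0.087,0,0.2],[-0.042,0,-0.014,0,-0.08,0,0.2],[-0.044,0,-0.011,0,-0.08,0,0.2]]
[[-0.044,0,-0.007,0,-0.08,0,0.2],[-0.045,0,-0.004,0,-0.08,0,0.2],[-0.044,0,0,0,-0.08,0,0.2]]
end [0.4348 0.2065 0.2   ] -1.0998934858467049 11
```

View pics/ow.png

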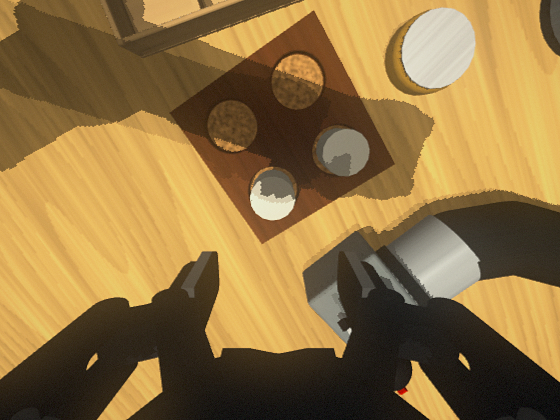

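Call:
arm_command(steps=[[-0.038,-0.002,-0.01,0,-0.087,0,0.2],[-0.038,-0.002,-0.006,0,-0.087,0,0.2],[-0.039,-0.002,-0.003,0,-0.086,0,0.2],[-0.039,-0.003,0.001,0,-0.087,0,0.2],[-0.039,-0.002,0.004,0,-0.086,0,0.2],[-0.038,-0.003,0.007,0,-0.087,0,0.2],[-0.042,0,-0.014,0,-0.08,0,0.2],[-0.044,0,-0.011,0,-0.08,0,0.2]])

```text
time_s: 23.8
eef_pos: [0.4862, 0.0838, 0.2003]
eef_rot: [0.555, -0.438, 0.438, -0.554]
wrist_force: [0.1, 0.3, -0.2]
opening: 0.794
```

Call:
arm_command(steps=[[-0.044,0,-0.007,0,-0.08,0,0.2],[-0.045,0,-0.004,0,-0.08,0,0.2],[-0.044,0,0,0,-0.08,0,0.2],[0,0,0,0,0,0,0.2],[0,0,0,0,0,0,0.2]])

```text
time_s: 24.3
eef_pos: [0.435, 0.2066, 0.2005]
eef_rot: [0.604, -0.369, 0.369, -0.603]
wrist_force: [0.7, -0.3, 0.4]
opening: 0.804
```

Run:
```python
from h import *
s=st(); im=robot.read_camera('wrist'); cv2.imwrite('pics/pw.png',im[:,:,::-1])
sp(['wrist','side'],['K1'])
plan([(.437,.207,.16,-1.1),(.437,.207,.096,-1.1)],0.2,step=.025)
```

```text
t 24.3 p [0.435  0.2066 0.2005] q [-0.7785  0.2213  0.3033  2.0506 -0.0843  0.883   0.0442] F [ 0.7331 -0.2734  0.3512] op 0.804
R cols x,y,z [[0.455, -0.89, 0.0], [-0.001, -0.001, -1.0], [0.89, 0.455, -0.002]]
wrist K1 [([0.441, 0.206, 0.069], 0.98), ([0.422, 0.372, 0.075], 0.79), ([0.577, 0.446, -0.004], 0.7)]
side K1 [([0.433, 0.206, 0.069], 0.84), ([0.422, 0.37, 0.078], 0.77), ([0.47, -0.231, 0.002], 0.6), ([0.576, 0.444, -0.003], 0.59)]
[[-0.001,0.021,0.001,0,-0.001,0,0.2],[-0.001,0.02,0.001,0,-0.002,0,0.2],[0,0.021,-0,0,0,0,0.2],[0,0.022,-0,0,0,0,0.2],[0,0.021,-0,0,0,0,0.2]]
end [0.437  0.2075 0.0961] -1.0997504423216145 5
```

View pics/pw.png

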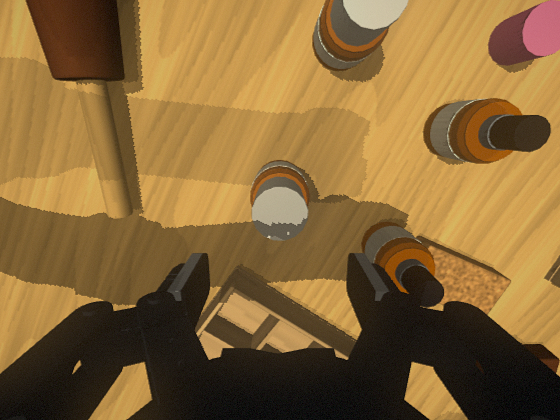

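Call:
arm_command(steps=[[-0.001,0.021,0,0,0,0,0.2],[0,0.02,0,0,0,0,0.2],[0,0.021,0,0,0,0,0.2],[0,0.022,0,0,0,0,0.2],[0,0.021,0,0,0,0,0.2],[0,0,0,0,0,0,0.2],[0,0,0,0,0,0,0.2]])

```text
time_s: 25.25
eef_pos: [0.4355, 0.2064, 0.0964]
eef_rot: [0.603, -0.37, 0.37, -0.602]
wrist_force: [-0.4, 0.3, 0.2]
opening: 0.802
```

Call:
arm_command(steps=[[0,0,0,0,0,0,0.7],[0,0,0,0,0,0,0.7],[0,0,0,0,0,0,0.7],[0,0,0,0,0,0,0.7],[0,0,0,0,0,0,0.7]], force=30)

```text
time_s: 25.75
eef_pos: [0.436, 0.2074, 0.0977]
eef_rot: [-0.602, 0.369, -0.37, 0.604]
wrist_force: [-1.1, -1.4, 6.5]
opening: 0.521
```

Run:
```python
from h import *
s=st(); im=robot.read_camera('wrist'); cv2.imwrite('pics/qw.png',im[:,:,::-1])
x,y,z=s['eef_pos']
plan([(x,y,.2,-1.1),(.52,.05,.2,-1.4),(.5451,-.1397,.16,-1.82)],0.7,step=.045)
```

```text
t 25.75 p [0.436  0.2074 0.0977] q [-0.7371  0.3907  0.2671  2.123  -0.1684  0.6449  0.1161] F [-1.0813 -1.4136  6.4529] op 0.521
R cols x,y,z [[0.453, -0.891, -0.0], [0.002, 0.001, -1.0], [0.891, 0.453, 0.002]]
[[0,-0.034,-0,0,-0,0,0.7],[0,-0.034,-0,0,-0,0,0.7],[0,-0.034,-0,0,-0,0,0.7],[0.045,-0,0.001,0,0.075,0,0.7],[0.044,-0,0.004,0,0.075,0,0.7],[0.044,-0,0.008,0,0.075,0,0.7],[0.043,-0,0.01,0,0.075,0,0.7],[0.038,0.008,-0.001,0,0.084,0,0.7]]
[[0.038,0.008,0.002,0,0.084,0,0.7],[0.038,0.008,0.005,0,0.084,0,0.7],[0.038,0.008,0.008,0,0.084,0,0.7],[0.037,0.008,0.011,0,0.084,0,0.7]]
end [ 0.5451 -0.14    0.1597] -1.8201964211736692 12
```

View pics/qw.png

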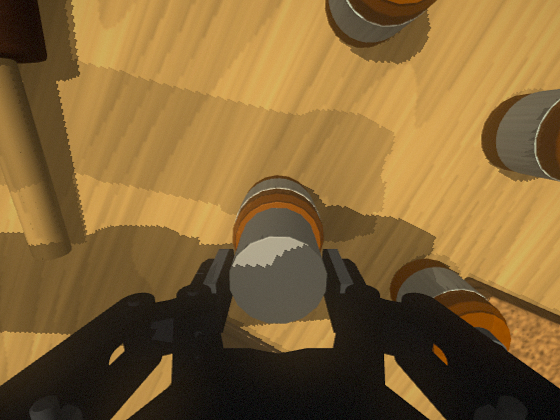

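Call:
arm_command(steps=[[0,-0.02,0,0,0,0,0.7],[0,-0.041,0,0,0,0,0.7],[0,-0.041,0,0,0,0,0.7],[0.045,0,0.001,0,0.075,0,0.7],[0.044,0,0.004,0,0.075,0,0.7],[0.044,0,0.008,0,0.075,0,0.7],[0.043,0,0.01,0,0.075,0,0.7],[0.038,0.008,-0.001,0,0.084,0,0.7]])

```text
time_s: 26.6
eef_pos: [0.527, 0.0105, 0.1921]
eef_rot: [-0.519, 0.477, -0.48, 0.522]
wrist_force: [0.1, -0.7, 0.1]
opening: 0.525
```

Call:
arm_command(steps=[[0.038,0.008,0.002,0,0.084,0,0.7],[0.038,0.008,0.005,0,0.084,0,0.7],[0.038,0.008,0.008,0,0.084,0,0.7],[0.037,0.008,0.011,0,0.084,0,0.7],[0,0,0,0,0,0,0.7],[0,0,0,0,0,0,0.7]])

```text
time_s: 27.2
eef_pos: [0.5441, -0.141, 0.1585]
eef_rot: [0.434, -0.559, 0.559, -0.434]
wrist_force: [0.1, 0.5, 0.3]
opening: 0.521
```

Run:
```python
from h import *
s=st(); im=robot.read_camera('wrist'); cv2.imwrite('pics/rw.png',im[:,:,::-1])
sp(['wrist'],['K1','cap_board'])
plan([(.5451,-.1397,.04,-1.82)],0.7,step=.025)
```

```text
t 27.2 p [ 0.5441 -0.141   0.1585] q [-0.2549  0.4461  0.5724  1.9145 -0.3111  0.8691  0.2257] F [0.1255 0.5255 0.3292] op 0.521
R cols x,y,z [[-0.248, -0.969, -0.0], [0.0, 0.0, -1.0], [0.969, -0.248, 0.0]]
wrist K1 [([0.55, -0.143, 0.132], 0.86), ([0.479, -0.226, 0.008], 0.75)]
wrist cap_board []
[[0,0.024,0,0,0.001,0,0.7],[0,0.024,0,0,0,0,0.7],[0,0.024,0,0,0.001,0,0.7],[0.001,0.023,0,0,0,0,0.7],[0,0.024,0.001,0,0.001,0,0.7]]
end [ 0.5454 -0.1397  0.0396] -1.820104574343355 5
```

View pics/rw.png

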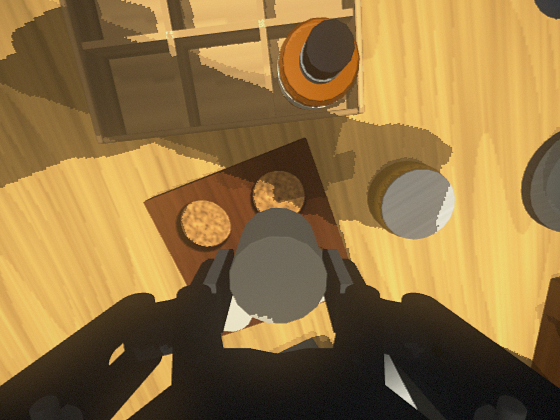

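Call:
arm_command(steps=[[0,0.024,0,0,0,0,0.7],[0,0.024,0,0,0,0,0.7],[0,0.024,0,0,0,0,0.7],[0,0.023,0,0,0,0,0.7],[0,0.024,0,0,0,0,0.7],[0,0,0,0,0,0,0.7],[0,0,0,0,0,0,0.7]])

```text
time_s: 28.1
eef_pos: [0.5444, -0.1395, 0.0397]
eef_rot: [-0.434, 0.558, -0.558, 0.434]
wrist_force: [0.5, -0.4, 0.9]
opening: 0.522
```

Run:
```python
from h import *
s=st(); im=robot.read_camera('wrist'); cv2.imwrite('pics/sw.png',im[:,:,::-1])
im=robot.read_camera('side'); cv2.imwrite('pics/ss.png',cv2.resize(im[120:230,220:370,::-1],None,fx=4,fy=4,interpolation=cv2.INTER_CUBIC))
```

```text
t 28.1 p [ 0.5444 -0.1395  0.0397] q [-0.1662  0.6275  0.4629  1.9634 -0.4472  0.6522  0.3341] F [ 0.5258 -0.3812  0.876 ] op 0.522
R cols x,y,z [[-0.245, -0.969, -0.0], [-0.0, 0.0, -1.0], [0.969, -0.245, -0.0]]
```

View pics/sw.png

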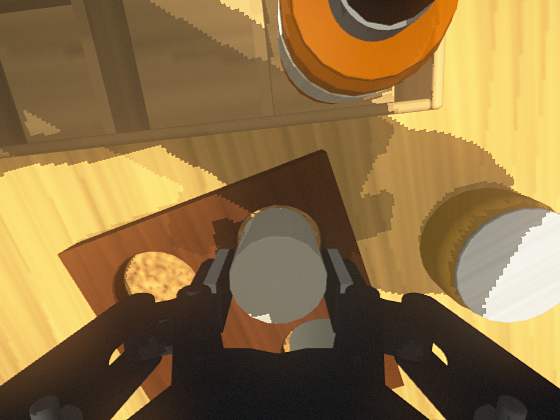

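View pics/ss.png

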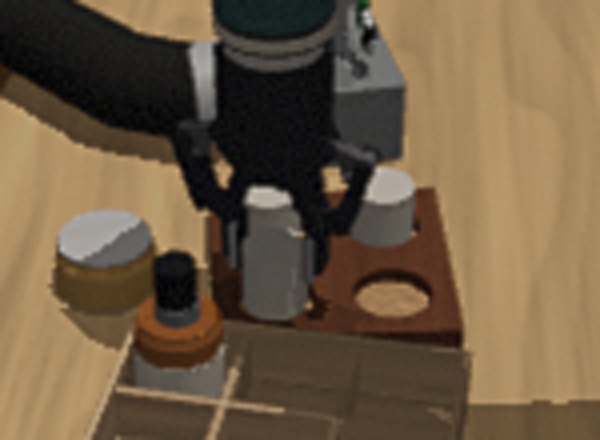

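Call:
arm_command(steps=[[0,0.004,0,0,0,0,0.7],[0,0.003,0,0,0,0,0.7],[0,0.002,0,0,0,0,0.7],[0,0,0,0,0,0,0.7],[0,0,0,0,0,0,0.5]])

```text
time_s: 28.7
eef_pos: [0.5443, -0.1402, 0.0303]
eef_rot: [-0.434, 0.558, -0.558, 0.434]
wrist_force: [0.4, 0.6, -0.3]
opening: 0.524
```

Call:
arm_command(steps=[[0,0,0,0,0,0,0.35],[0,0,0,0,0,0,0.3],[0,0,0,0,0,0,0.3],[0,-0.02,0,0,0,0,0.3],[0,-0.045,0,0,0,0,0.3],[0,-0.045,0,0,0,0,0.3],[0,-0.045,0,0,0,0,0.3],[0,0,0,0,0,0,0.3]])

```text
time_s: 29.5
eef_pos: [0.548, -0.1415, 0.1914]
eef_rot: [0.431, -0.556, 0.561, -0.437]
wrist_force: [0.6, 0.2, 0.4]
opening: 0.701
```

Run:
```python
from h import *
s=st(); im=robot.read_camera('wrist'); cv2.imwrite('pics/tw.png',im[:,:,::-1])
sp(['side','top'],['K1','B1'])
plan([(.52,.1,.2,-1.3),(.424,.37,.2,-.85)],.2)
```

```text
t 29.5 p [ 0.548  -0.1415  0.1914] q [-0.2816  0.4032  0.6026  1.8897 -0.2857  0.9224  0.2062] F [0.6245 0.217  0.3607] op 0.701
R cols x,y,z [[-0.247, -0.969, -0.002], [0.011, -0.001, -1.0], [0.969, -0.247, 0.011]]
side K1 [([0.422, 0.373, 0.075], 0.87), ([0.545, -0.139, 0.004], 0.83), ([0.578, 0.446, -0.001], 0.78), ([0.553, -0.22, 0.007], 0.62), ([0.471, -0.231, 0.004], 0.56)]
side B1 [([0.436, 0.207, 0.002], 0.87), ([0.581, 0.206, -0.003], 0.86), ([0.424, 0.37, 0.002], 0.83), ([0.57, 0.347, 0.001], 0.82)]
top K1 [([0.423, 0.372, 0.071], 0.53), ([0.574, 0.445, -0.0], 0.49), ([0.474, -0.228, 0.005], 0.46)]
top B1 [([0.575, 0.347, -0.002], 0.89), ([0.578, 0.201, 0.0], 0.89), ([0.435, 0.207, -0.0], 0.87), ([0.423, 0.369, -0.001], 0.52)]
[[-0.038,-0.003,-0.014,0,-0.087,0,0.2],[-0.039,-0.003,-0.01,0,-0.087,0,0.2],[-0.04,-0.003,-0.007,0,-0.087,0,0.2],[-0.04,-0.002,-0.003,0,-0.086,0,0.2],[-0.04,-0.003,-0,0,-0.087,0,0.2],[-0.04,-0.002,0.003,0,-0.086,0,0.2],[-0.041,-0,-0.003,0,-0.064,0,0.2],[-0.041,-0,-0,0,-0.064,0,0.2]]
[[-0.041,-0,0.002,0,-0.064,0,0.2],[-0.04,-0,0.005,0,-0.065,0,0.2],[-0.04,-0,0.008,0,-0.064,0,0.2],[-0.04,-0,0.01,0,-0.065,0,0.2],[-0.039,-0,0.012,0,-0.064,0,0.2]]
end [0.4236 0.37   0.1999] -0.8500031757447377 13
```

View pics/tw.png

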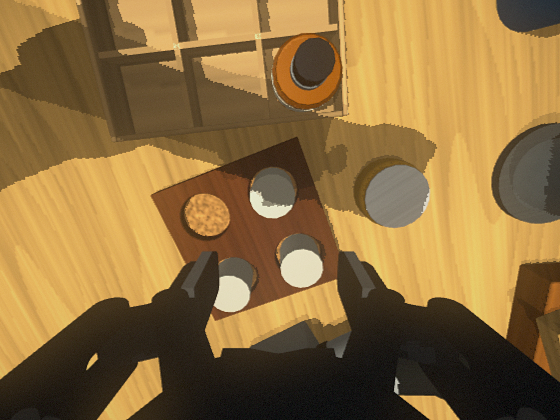

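Three caps seated. Next, the last cap at (0.423,0.371).

Call:
arm_command(steps=[[-0.038,-0.003,-0.014,0,-0.087,0,0.2],[-0.039,-0.003,-0.01,0,-0.087,0,0.2],[-0.04,-0.003,-0.007,0,-0.087,0,0.2],[-0.04,-0.002,-0.003,0,-0.086,0,0.2],[-0.04,-0.003,0,0,-0.087,0,0.2],[-0.04,-0.002,0.003,0,-0.086,0,0.2],[-0.041,0,-0.003,0,-0.064,0,0.2],[-0.041,0,0,0,-0.064,0,0.2]])

```text
time_s: 30.65
eef_pos: [0.4925, 0.1789, 0.2004]
eef_rot: [0.59, -0.391, 0.39, -0.589]
wrist_force: [1.2, -0.2, -0.4]
opening: 0.802
```

Call:
arm_command(steps=[[-0.041,0,0.002,0,-0.064,0,0.2],[-0.04,0,0.005,0,-0.065,0,0.2],[-0.04,0,0.008,0,-0.064,0,0.2],[-0.04,0,0.01,0,-0.065,0,0.2],[-0.039,0,0.012,0,-0.064,0,0.2],[0,0,0,0,0,0,0.2],[0,0,0,0,0,0,0.2]])

```text
time_s: 31.35
eef_pos: [0.4236, 0.37, 0.2001]
eef_rot: [0.645, -0.291, 0.291, -0.644]
wrist_force: [-0.5, -0.3, -0.5]
opening: 0.801
```

Run:
```python
from h import *
s=st(); im=robot.read_camera('wrist'); cv2.imwrite('pics/uw.png',im[:,:,::-1])
sp(['wrist','side'],['K1'])
plan([(.423,.371,.16,-.85),(.423,.371,.096,-.85)],0.2,step=.025)
```

```text
t 31.35 p [0.4236 0.37   0.2001] q [-0.9583  0.3564  0.224   1.8616 -0.0958  0.9362  0.0318] F [-0.5377 -0.3057 -0.5434] op 0.801
R cols x,y,z [[0.661, -0.75, 0.0], [-0.001, -0.002, -1.0], [0.75, 0.661, -0.002]]
wrist K1 [([0.578, 0.445, 0.0], 0.71)]
side K1 [([0.546, -0.141, 0.003], 0.8), ([0.574, 0.443, -0.0], 0.75), ([0.47, -0.233, 0.005], 0.74), ([0.551, -0.222, 0.005], 0.66), ([0.42, 0.368, 0.075], 0.59)]
[[-0.002,0.021,0,0,-0.001,0,0.2],[-0.001,0.02,0,0,-0.002,0,0.2],[-0,0.021,0,0,0,0,0.2],[-0,0.022,0,0,0,0,0.2],[-0,0.021,0,0,0,0,0.2]]
end [0.4231 0.3706 0.0961] -0.8495696123848405 5
```

View pics/uw.png

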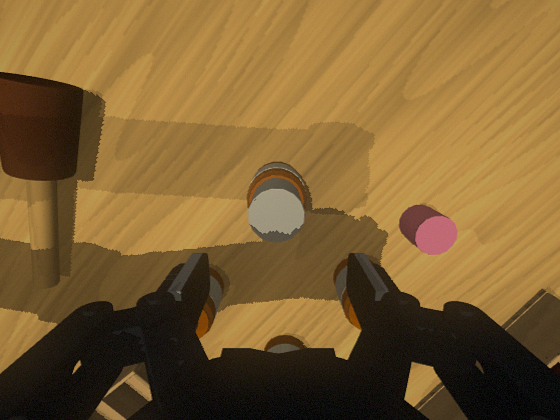

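Call:
arm_command(steps=[[-0.001,0.021,0,0,0,0,0.2],[0,0.02,0,0,0,0,0.2],[0,0.021,0,0,0,0,0.2],[0,0.022,0,0,0,0,0.2],[0,0.021,0,0,0,0,0.2],[0,0,0,0,0,0,0.2],[0,0,0,0,0,0,0.2]])

```text
time_s: 32.3
eef_pos: [0.4243, 0.37, 0.0966]
eef_rot: [0.644, -0.292, 0.292, -0.644]
wrist_force: [0.8, 0.1, 0.4]
opening: 0.8
```

Call:
arm_command(steps=[[0,0,0,0,0,0,0.7],[0,0,0,0,0,0,0.7],[0,0,0,0,0,0,0.7],[0,0,0,0,0,0,0.7],[0,0,0,0,0,0,0.7]], force=30)

```text
time_s: 32.8
eef_pos: [0.4246, 0.3711, 0.0979]
eef_rot: [-0.643, 0.291, -0.292, 0.645]
wrist_force: [-0.3, -1.0, 7.0]
opening: 0.522
```

Run:
```python
from h import *
s=st(); im=robot.read_camera('wrist'); cv2.imwrite('pics/vw.png',im[:,:,::-1])
x,y,z=s['eef_pos']
plan([(x,y,.2,-.85),(.5,.15,.2,-1.3),(.4659,-.1489,.16,-1.87)],0.7,step=.045)
```

```text
t 32.8 p [0.4246 0.3711 0.0979] q [-0.9329  0.4981  0.197   1.9285 -0.1414  0.7255  0.0672] F [-0.2698 -0.98    7.0172] op 0.522
R cols x,y,z [[0.66, -0.751, -0.0], [0.002, 0.002, -1.0], [0.751, 0.66, 0.003]]
[[-0,-0.034,-0,0,-0,0,0.7],[-0,-0.034,-0,0,-0,0,0.7],[-0,-0.034,-0,0,-0,0,0.7],[0.036,-0,-0.015,0,0.075,0,0.7],[0.037,-0,-0.012,0,0.075,0,0.7],[0.038,-0,-0.009,0,0.075,0,0.7],[0.038,-0,-0.007,0,0.075,0,0.7],[0.039,-0,-0.003,0,0.075,0,0.7]]
[[0.039,-0,-0.001,0,0.075,0,0.7],[0.04,0.006,-0.016,0,0.081,0,0.7],[0.041,0.006,-0.013,0,0.081,0,0.7],[0.042,0.006,-0.009,0,0.082,0,0.7],[0.042,0.005,-0.006,0,0.081,0,0.7],[0.043,0.006,-0.003,0,0.082,0,0.7],[0.043,0.005,0.001,0,0.081,0,0.7],[0.043,0.006,0.004,0,0.082,0,0.7]]
end [ 0.4655 -0.1489  0.1599] -1.870097014048123 16
```

View pics/vw.png

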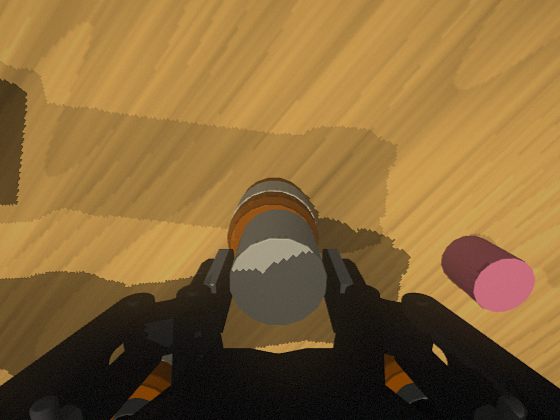

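Call:
arm_command(steps=[[0,-0.02,0,0,0,0,0.7],[0,-0.041,0,0,0,0,0.7],[0,-0.041,0,0,0,0,0.7],[0.036,0,-0.015,0,0.075,0,0.7],[0.037,0,-0.012,0,0.075,0,0.7],[0.038,0,-0.009,0,0.075,0,0.7],[0.038,0,-0.007,0,0.075,0,0.7],[0.039,0,-0.003,0,0.075,0,0.7]])

```text
time_s: 33.65
eef_pos: [0.4873, 0.1852, 0.199]
eef_rot: [-0.578, 0.407, -0.407, 0.579]
wrist_force: [0.0, 0.7, 0.3]
opening: 0.522
```

Call:
arm_command(steps=[[0.039,0,-0.001,0,0.075,0,0.7],[0.04,0.006,-0.016,0,0.081,0,0.7],[0.041,0.006,-0.013,0,0.081,0,0.7],[0.042,0.006,-0.009,0,0.082,0,0.7],[0.042,0.005,-0.006,0,0.081,0,0.7],[0.043,0.006,-0.003,0,0.082,0,0.7],[0.043,0.005,0.001,0,0.081,0,0.7],[0.043,0.006,0.004,0,0.082,0,0.7]])

```text
time_s: 34.45
eef_pos: [0.4648, -0.1508, 0.1588]
eef_rot: [0.418, -0.569, 0.57, -0.42]
wrist_force: [1.3, -0.5, 0.1]
opening: 0.527
```

Call:
arm_command(steps=[[0,0,0,0,0,0,0.7],[0,0,0,0,0,0,0.7]])

```text
time_s: 34.65
eef_pos: [0.4646, -0.1501, 0.1585]
eef_rot: [0.419, -0.569, 0.569, -0.42]
wrist_force: [0.5, 1.0, -0.8]
opening: 0.52
```

Run:
```python
from h import *
s=st(); im=robot.read_camera('wrist'); cv2.imwrite('pics/ww.png',im[:,:,::-1])
sp(['wrist'],['K1','cap_board'])
plan([(.4659,-.1489,.04,-1.87)],0.7,step=.025)
```

```text
t 34.65 p [ 0.4646 -0.1501  0.1585] q [-0.2857  0.3275  0.6318  2.0887 -0.2677  0.8031  0.2075] F [ 0.5052  0.9915 -0.76  ] op 0.52
R cols x,y,z [[-0.297, -0.955, -0.0], [0.0, 0.0, -1.0], [0.955, -0.297, 0.0]]
wrist K1 [([0.466, -0.146, 0.133], 0.93), ([0.551, -0.215, 0.013], 0.74), ([0.546, -0.143, 0.003], 0.62), ([0.473, -0.228, 0.006], 0.56)]
wrist cap_board [([0.508, -0.186, 0.001], 0.7)]
[[0,0.024,0,0,0.001,0,0.7],[0,0.024,0,0,0.001,0,0.7],[0,0.023,0,0,0,0,0.7],[0,0.024,0,0,0.001,0,0.7],[0.001,0.023,0.001,0,0,0,0.7]]
end [ 0.4659 -0.1491  0.0405] -1.8698892206368187 5
```

View pics/ww.png

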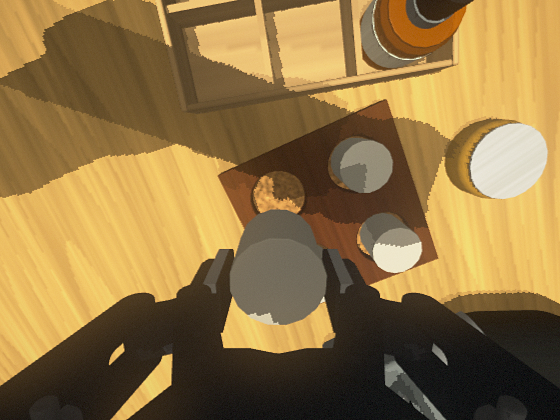

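Call:
arm_command(steps=[[0,0.024,0,0,0,0,0.7],[0,0.024,0,0,0,0,0.7],[0,0.023,0,0,0,0,0.7],[0,0.024,0,0,0,0,0.7],[0,0.024,0,0,0,0,0.7],[0,0,0,0,0,0,0.7],[0,0,0,0,0,0,0.7]])

```text
time_s: 35.55
eef_pos: [0.465, -0.1488, 0.0396]
eef_rot: [-0.42, 0.569, -0.568, 0.42]
wrist_force: [0.9, 0.0, 0.6]
opening: 0.525
```

Run:
```python
from h import *
s=st(); im=robot.read_camera('wrist'); cv2.imwrite('pics/xw.png',im[:,:,::-1])
```

```text
t 35.55 p [ 0.465  -0.1488  0.0396] q [-0.1529  0.5428  0.4839  2.1402 -0.4686  0.5615  0.3771] F [0.9455 0.0191 0.6101] op 0.525
R cols x,y,z [[-0.293, -0.956, -0.0], [-0.0, 0.0, -1.0], [0.956, -0.293, -0.001]]
```

View pics/xw.png

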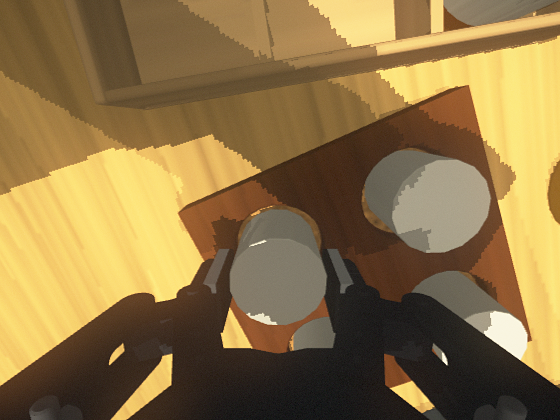

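Call:
arm_command(steps=[[0,0.004,0.001,0,0,0,0.7],[0,0.003,0,0,0,0,0.7],[0,0.002,0,0,0,0,0.7],[0,0,0,0,0,0,0.7],[0,0,0,0,0,0,0.5]])

```text
time_s: 36.1
eef_pos: [0.4657, -0.1497, 0.0303]
eef_rot: [0.42, -0.569, 0.569, -0.42]
wrist_force: [-1.1, -0.2, -0.4]
opening: 0.521
```

Call:
arm_command(steps=[[0,0,0,0,0,0,0.35],[0,0,0,0,0,0,0.3],[0,0,0,0,0,0,0.3],[0,-0.02,0,0,0,0,0.3],[0,-0.045,0,0,0,0,0.3],[0,-0.045,0,0,0,0,0.3],[0,-0.045,0,0,0,0,0.3],[0,0,0,0,0,0,0.3]])

```text
time_s: 36.9
eef_pos: [0.4692, -0.1509, 0.1906]
eef_rot: [0.417, -0.567, 0.571, -0.423]
wrist_force: [0.6, -0.6, -0.2]
opening: 0.702
```

Run:
```python
from h import *
s=st(); im=robot.read_camera('wrist'); cv2.imwrite('pics/yw.png',im[:,:,::-1])
sp(['side','top'],['K1','B1','gate_knob'])
sp(['wrist'],['caddy','R1'])
```

```text
t 36.9 p [ 0.4692 -0.1509  0.1906] q [-0.3295  0.2793  0.6763  2.0608 -0.233   0.8637  0.1793] F [ 0.6115 -0.6151 -0.2456] op 0.702
R cols x,y,z [[-0.295, -0.956, -0.003], [0.011, -0.0, -1.0], [0.955, -0.295, 0.01]]
side K1 [([0.574, 0.446, 0.0], 0.75), ([0.472, -0.231, 0.006], 0.74), ([0.545, -0.14, 0.001], 0.73), ([0.555, -0.223, 0.003], 0.65), ([0.469, -0.147, 0.008], 0.54)]
side B1 [([0.58, 0.206, -0.003], 0.77), ([0.424, 0.37, 0.002], 0.74), ([0.574, 0.345, 0.002], 0.66), ([0.437, 0.205, 0.0], 0.59)]
side gate_knob [([0.507, -0.352, 0.158], 0.53)]
top K1 [([0.58, 0.443, -0.0], 0.53), ([0.546, -0.139, 0.01], 0.46)]
top B1 [([0.421, 0.369, -0.0], 0.9), ([0.582, 0.2, 0.001], 0.77), ([0.576, 0.346, -0.001], 0.58), ([0.435, 0.207, 0.002], 0.55)]
top gate_knob [([0.507, -0.35, 0.158], 0.4)]
wrist caddy [([0.533, 0.006, 0.002], 0.78), ([0.663, -0.172, -0.004], 0.68)]
wrist R1 [([0.601, -0.042, 0.002], 0.68)]
```

View pics/yw.png

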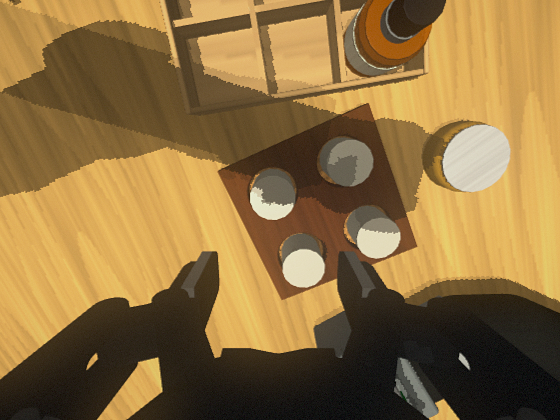

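Run:
```python
from h import *
plan([(.55,.05,.2,-1.4),(.581,.203,.18,-1.24)],.3)
```

```text
[[-0.043,-0.003,0.004,0,-0.094,0,0.3],[-0.043,-0.003,0.008,0,-0.094,0,0.3],[-0.041,-0.003,0.013,0,-0.094,0,0.3],[-0.04,-0.003,0.016,0,-0.094,0,0.3],[-0.039,-0.003,0.02,0,-0.094,0,0.3],[-0.036,0.005,0.014,0,-0.04,0,0.3],[-0.036,0.005,0.016,0,-0.04,0,0.3],[-0.035,0.005,0.017,0,-0.04,0,0.3]]
[[-0.035,0.005,0.018,0,-0.04,0,0.3]]
end [0.5805 0.2033 0.1799] -1.240079766199684 9
```

Call:
arm_command(steps=[[-0.043,-0.003,0.004,0,-0.094,0,0.3],[-0.043,-0.003,0.008,0,-0.094,0,0.3],[-0.041,-0.003,0.013,0,-0.094,0,0.3],[-0.04,-0.003,0.016,0,-0.094,0,0.3],[-0.039,-0.003,0.02,0,-0.094,0,0.3],[-0.036,0.005,0.014,0,-0.04,0,0.3],[-0.036,0.005,0.016,0,-0.04,0,0.3],[-0.035,0.005,0.017,0,-0.04,0,0.3]])

```text
time_s: 38.3
eef_pos: [0.5736, 0.1663, 0.1849]
eef_rot: [0.568, -0.422, 0.422, -0.567]
wrist_force: [0.8, 0.2, 0.2]
opening: 0.7
```

Call:
arm_command(steps=[[-0.035,0.005,0.018,0,-0.04,0,0.3],[0,0,0,0,0,0,0.3],[0,0,0,0,0,0,0.3]])

```text
time_s: 38.6
eef_pos: [0.5802, 0.204, 0.1795]
eef_rot: [0.576, -0.41, 0.41, -0.575]
wrist_force: [0.6, 0.1, 0.7]
opening: 0.701
```

Run:
```python
from h import *
s=st(); im=robot.read_camera('wrist'); cv2.imwrite('pics/Aw.png',im[:,:,::-1])
sp(['wrist','side'],['B1'])
plan([(.581,.202,.12,-1.24),(.581,.202,.081,-1.24)],0.3,step=.025)
```

```text
t 38.6 p [0.5802 0.204  0.1795] q [-0.6927  0.48    0.3993  1.759  -0.2221  0.9486  0.1293] F [0.5726 0.1233 0.6807] op 0.701
R cols x,y,z [[0.327, -0.945, 0.001], [-0.001, -0.001, -1.0], [0.945, 0.327, -0.001]]
wrist B1 [([0.585, 0.2, -0.001], 0.95), ([0.574, 0.348, -0.005], 0.88), ([0.435, 0.206, 0.002], 0.78)]
side B1 [([0.434, 0.205, -0.0], 0.85), ([0.572, 0.349, 0.002], 0.77), ([0.426, 0.37, 0.003], 0.62), ([0.58, 0.203, -0.002], 0.59), ([0.467, -0.148, 0.005], 0.57)]
[[-0,0.02,0,0,-0.001,0,0.3],[-0,0.02,0,0,-0.001,0,0.3],[-0,0.021,0,0,-0,0,0.3],[-0,0.019,0,0,-0,0,0.3],[-0,0.02,0,0,-0,0,0.3]]
end [0.5809 0.2018 0.0807] -1.2402976462199446 5
```

View pics/Aw.png

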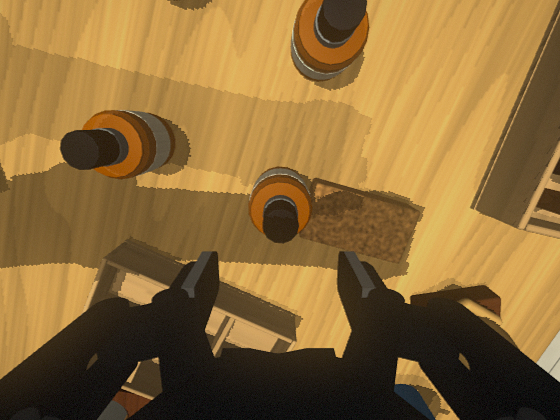

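Call:
arm_command(steps=[[0.001,0.02,0.001,0,0,0,0.3],[0,0.02,0.001,0,0,0,0.3],[0,0.021,0,0,0,0,0.3],[0,0.02,0,0,0,0,0.3],[0,0.019,0,0,0,0,0.3],[0,0,0,0,0,0,0.3],[0,0,0,0,0,0,0.3]])

```text
time_s: 39.55
eef_pos: [0.5832, 0.2024, 0.0807]
eef_rot: [0.575, -0.411, 0.411, -0.575]
wrist_force: [-0.2, -0.3, -0.1]
opening: 0.701
```

Call:
arm_command(steps=[[0,0,0,0,0,0,0.9],[0,0,0,0,0,0,0.9],[0,0,0,0,0,0,0.9],[0,0,0,0,0,0,0.9],[0,0,0,0,0,0,0.9],[0,0,0,0,0,0,0.9]], force=70)

```text
time_s: 40.15
eef_pos: [0.5832, 0.2031, 0.0817]
eef_rot: [-0.575, 0.411, -0.411, 0.576]
wrist_force: [-3.2, -0.1, 6.3]
opening: 0.292
```

Run:
```python
from h import *
s=st(); im=robot.read_camera('wrist'); cv2.imwrite('pics/Bw.png',im[:,:,::-1])
x,y,z=s['eef_pos']
plan([(x,y,.22,-1.24),(.6067,.0319,.22,-1.5)],0.9,step=.03)
```

```text
t 40.15 p [0.5832 0.2031 0.0817] q [-0.6505  0.6114  0.3521  1.8078 -0.2883  0.7717  0.1818] F [-3.1731 -0.0799  6.2659] op 0.292
R cols x,y,z [[0.325, -0.946, -0.0], [0.001, 0.001, -1.0], [0.946, 0.325, 0.001]]
[[0,-0.028,0,0,0,0,0.9],[0,-0.028,0,0,0,0,0.9],[0,-0.027,0,0,0,0,0.9],[0,-0.028,0,0,0,0,0.9],[0,-0.027,0,0,0,0,0.9],[0.028,-0,-0.006,0,0.043,0,0.9],[0.029,-0,-0.004,0,0.043,0,0.9],[0.029,-0,-0.003,0,0.044,0,0.9]]
[[0.029,-0,-0.002,0,0.043,0,0.9],[0.028,-0,-0.001,0,0.044,0,0.9],[0.029,-0,0.001,0,0.043,0,0.9]]
end [0.6067 0.0316 0.2197] -1.4998859744524478 11
```

View pics/Bw.png

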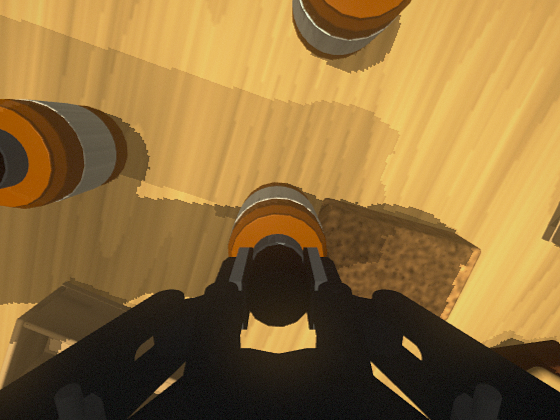

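Call:
arm_command(steps=[[0,-0.01,0,0,0,0,0.9],[0,-0.025,0,0,0,0,0.9],[0,-0.035,0,0,0,0,0.9],[0,-0.035,0,0,0,0,0.9],[0,-0.033,0,0,0,0,0.9],[0,0,0,0,0,0,0.9]])

```text
time_s: 40.8
eef_pos: [0.5857, 0.2038, 0.2238]
eef_rot: [-0.572, 0.409, -0.413, 0.578]
wrist_force: [0.8, 0.2, -1.9]
opening: 0.299
```

Call:
arm_command(steps=[[0.028,0,-0.006,0,0.043,0,0.9],[0.029,0,-0.004,0,0.043,0,0.9],[0.029,0,-0.003,0,0.044,0,0.9],[0.029,0,-0.002,0,0.043,0,0.9],[0.028,0,-0.001,0,0.044,0,0.9],[0.029,0,0.001,0,0.043,0,0.9],[0,0,0,0,0,0,0.9],[0,0,0,0,0,0,0.9]])

```text
time_s: 41.6
eef_pos: [0.6056, 0.0309, 0.2174]
eef_rot: [0.517, -0.483, 0.482, -0.517]
wrist_force: [0.7, 0.9, -3.0]
opening: 0.297
```

Run:
```python
from h import *
s=st(); im=robot.read_camera('wrist'); cv2.imwrite('pics/Cw.png',im[:,:,::-1])
im=robot.read_camera('side'); cv2.imwrite('pics/Cs.png',cv2.resize(im[120:270,220:370,::-1],None,fx=4,fy=4,interpolation=cv2.INTER_CUBIC))
sp(['wrist','side'],['B1','caddy'])
```

```text
t 41.6 p [0.6056 0.0309 0.2174] q [-0.4973  0.435   0.516   1.7541 -0.2467  1.0188  0.1788] F [ 0.7115  0.8557 -3.0171] op 0.297
R cols x,y,z [[0.069, -0.998, -0.0], [-0.002, -0.0, -1.0], [0.998, 0.069, -0.002]]
wrist B1 [([0.607, 0.031, 0.134], 0.68), ([0.435, 0.208, 0.003], 0.66)]
wrist caddy [([0.533, 0.005, 0.001], 0.65)]
side B1 [([0.602, 0.036, 0.134], 0.87), ([0.437, 0.206, 0.001], 0.8), ([0.426, 0.37, -0.001], 0.78), ([0.573, 0.344, -0.001], 0.74)]
side caddy [([0.533, 0.01, -0.004], 0.95)]
```

View pics/Cw.png

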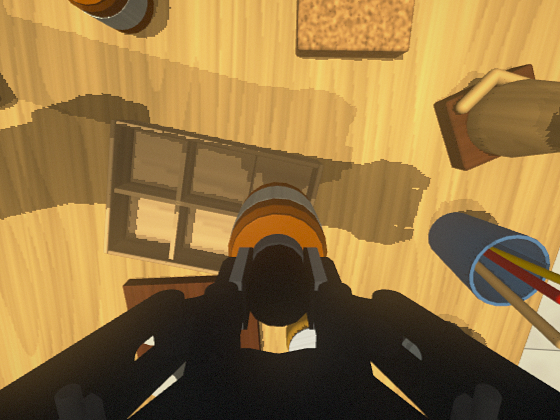

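View pics/Cs.png

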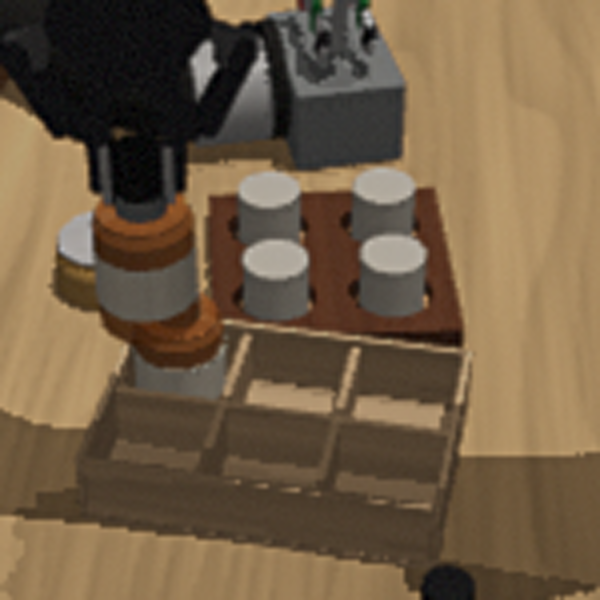

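```bash
cat > fitc.py <<'E'
from h import *
def caddy_draw(n,img,c,yaw,s=None):
    a=np.array([np.cos(yaw),np.sin(yaw),0]);b=np.array([-a[1],a[0],0]);C=np.array([*c,0.])
    def L(x0,y0,x1,y1,z,col):
        p=proj(n,C+a*x0+b*y0+[0,0,z],s);q=proj(n,C+a*x1+b*y1+[0,0,z],s)
        cv2.line(img,tuple(int(round(v*4)) for v in p),tuple(int(round(v*4)) for v in q),col,1)
    X,Y=.109,.0735
    for (x0,y0,x1,y1) in [(-X,-Y,X,-Y),(X,-Y,X,Y),(X,Y,-X,Y),(-X,Y,-X,-Y)]: L(x0,y0,x1,y1,.05,(0,255,0))
    for x in (-.0355,.0355): L(x,-.0685,x,.0685,.043,(255,0,255))
    L(-.104,0,.104,0,.043,(255,0,255))
E
python3 - <<'E'
from fitc import *
f=lambda u,v:(220+u/4-.4,120+v/4-.4)
for p in [(82,462),(438,507),(472,348)]: print('side',ray('side',f(*p),.05))
for p in [(114,122),(322,160),(107,253)]: print('wrist',ray('wrist',p,.05))
im=robot.read_camera('top'); t=cv2.resize(im[:,:,::-1],None,fx=4,fy=4,interpolation=cv2.INTER_CUBIC)
caddy_draw('top',t,(.5315,.0065),-.138); cv2.imwrite('pics/Dt.png',t[680:1080,1040:1360])
im=robot.read_camera('side'); t=cv2.resize(im[:,:,::-1],None,fx=4,fy=4,interpolation=cv2.INTER_CUBIC)
caddy_draw('side',t,(.5315,.0065),-.138); cv2.imwrite('pics/Ds.png',t[760:1080,920:1380])
im=robot.read_camera('wrist'); t=cv2.resize(im[:,:,::-1],None,fx=4,fy=4,interpolation=cv2.INTER_CUBIC)
caddy_draw('wrist',t,(.5315,.0065),-.138); cv2.imwrite('pics/Dw.png',cv2.resize(t[440:1120,400:1360],None,fx=.8,fy=.8))
E
```

```text
side [0.6445 0.0638 0.05  ]
side [0.436  0.0887 0.05  ]
side [ 0.4142 -0.0554  0.05  ]
wrist [0.4389 0.0921 0.05  ]
wrist [0.6489 0.0696 0.05  ]
wrist [ 0.4201 -0.0508  0.05  ]
```

View pics/Dt.png

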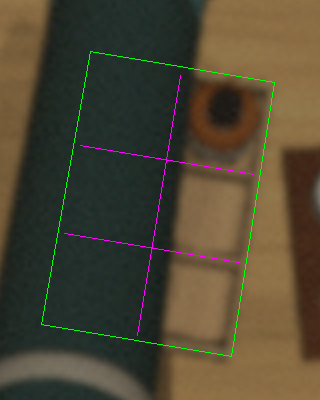

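View pics/Ds.png

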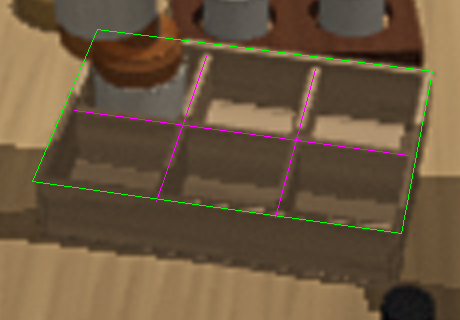

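View pics/Dw.png

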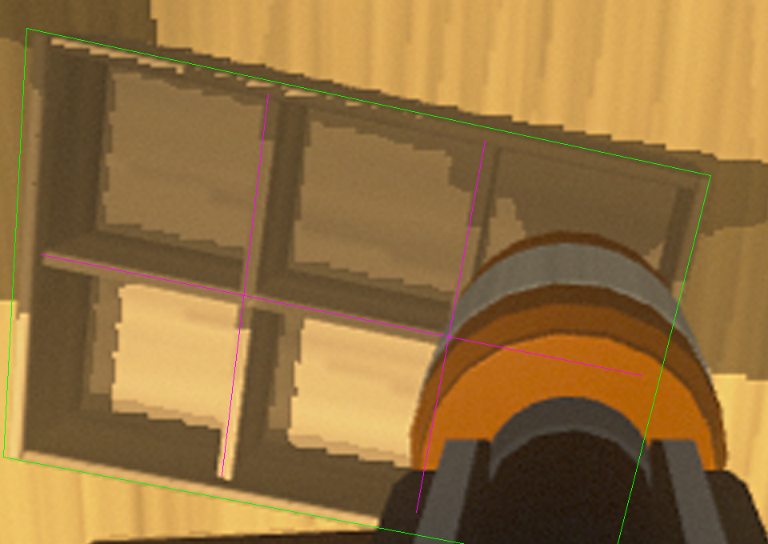

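Call:
arm_command(steps=[[0,0.025,0,0,0,0,0.9],[0,0.025,0,0,0,0,0.9],[0,0.02,0,0,0,0,0.9],[0,0,0,0,0,0,0.9],[0,0,0,0,0,0,0.9]])

```text
time_s: 42.65
eef_pos: [0.6066, 0.0314, 0.1486]
eef_rot: [0.517, -0.482, 0.482, -0.517]
wrist_force: [0.6, -0.4, -3.0]
opening: 0.3
```

```bash
cat >> fitc.py <<'E'
def bott(n,img,x,y,z,col=(255,255,0)):
    for zz,r in ((z,.0285),(z+.074,.0285)):
        pts=[proj(n,(x+r*np.cos(t),y+r*np.sin(t),zz))*4 for t in np.linspace(0,2*np.pi,40)]
        cv2.polylines(img,[np.round(pts).astype(np.int32)],True,col,1)
def view(tag,c=(.532,.0068),hold=.0817):
    s=st(); p=s['eef_pos']
    for n,b in (('side',(760,1080,880,1380)),('wrist',(440,1240,400,1560))):
        im=robot.read_camera(n); t=cv2.resize(im[:,:,::-1],None,fx=4,fy=4,interpolation=cv2.INTER_CUBIC)
        caddy_draw(n,t,c,-.138); bott(n,t,p[0],p[1],p[2]-hold)
        t=t[b[0]:b[1],b[2]:b[3]]; f=min(1,780/t.shape[1]); cv2.imwrite(f'pics/{tag}_{n}.png',cv2.resize(t,None,fx=f,fy=f))
E
python3 - <<'E'
from fitc import *
view('E')
E
```

```text
t 42.65 p [0.6066 0.0314 0.1486] q [-0.469   0.5189  0.4823  1.8054 -0.3001  0.8902  0.2209] F [ 0.6426 -0.4088 -2.9877] op 0.3
R cols x,y,z [[0.071, -0.997, 0.0], [0.0, -0.0, -1.0], [0.997, 0.071, 0.0]]
```

View pics/E_side.png

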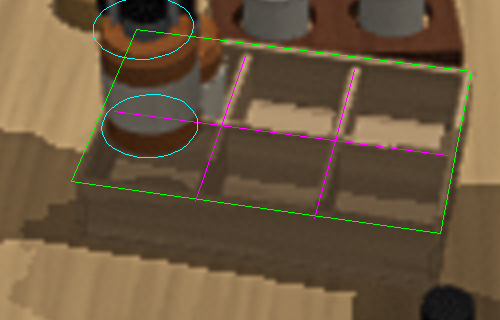

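View pics/E_wrist.png

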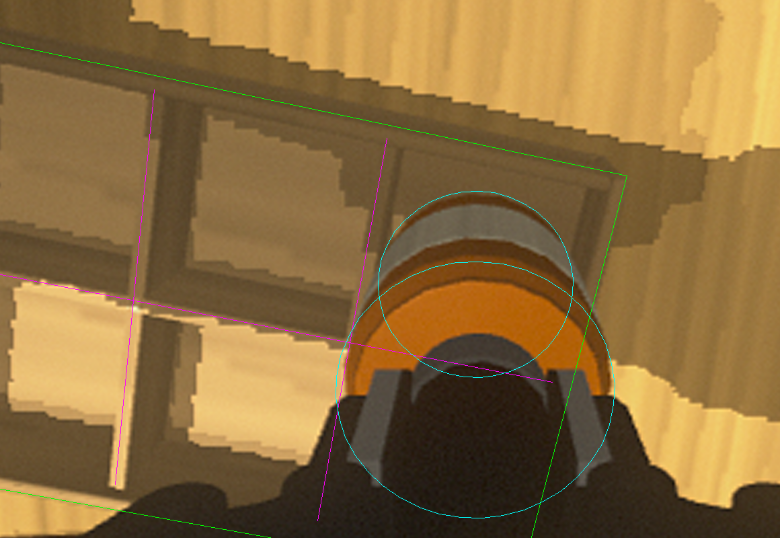

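Call:
arm_command(steps=[[0,0.015,0,0,0,0,0.9],[0,0.015,0,0,0,0,0.9],[0,0.015,0,0,0,0,0.9],[0,0.008,0,0,0,0,0.9],[0,0.005,0,0,0,0,0.9],[0,0,0,0,0,0,0.9]])

```text
time_s: 43.35
eef_pos: [0.6058, 0.0313, 0.0892]
eef_rot: [0.518, -0.482, 0.482, -0.517]
wrist_force: [0.0, -0.2, -3.4]
opening: 0.293
```

Run:
```python
from fitc import *
view('F')
```

```text
t 43.35 p [0.6058 0.0313 0.0892] q [-0.4384  0.5996  0.444   1.8353 -0.3492  0.786   0.2588] F [ 0.0119 -0.165  -3.3643] op 0.293
R cols x,y,z [[0.071, -0.997, 0.0], [-0.002, -0.0, -1.0], [0.997, 0.071, -0.002]]
```

View pics/F_side.png

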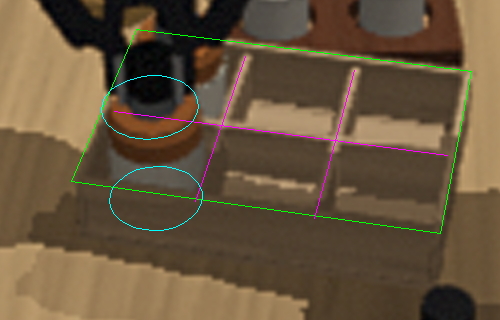

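Call:
arm_command(steps=[[0,0.002,0,0,0,0,0.9],[0,0.001,0,0,0,0,0.9],[0,0,0,0,0,0,0.9]])

```text
time_s: 43.75
eef_pos: [0.6064, 0.0316, 0.0874]
eef_rot: [-0.517, 0.482, -0.482, 0.518]
wrist_force: [-0.2, -1.1, -2.4]
opening: 0.296
```

Call:
arm_command(steps=[[0,0.001,0,0,0,0,0.9],[0,0,0,0,0,0,0.6],[0,0,0,0,0,0,0.5],[0,0,0,0,0,0,0.48],[0,0,0,0,0,0,0.48],[0,-0.02,0,0,0,0,0.48],[0,-0.045,0,0,0,0,0.48],[0,-0.045,0,0,0,0,0.48]])

```text
time_s: 44.55
eef_pos: [0.6057, 0.0314, 0.1969]
eef_rot: [0.518, -0.482, 0.482, -0.517]
wrist_force: [1.0, 0.8, 1.1]
opening: 0.518
```

Run:
```python
from fitc import *
view('G')
sp(['wrist','side'],['B1'])
plan([(.573,.347,.18,-1.03)],.3)
```

```text
t 44.55 p [0.6057 0.0314 0.1969] q [-0.4932  0.4594  0.5109  1.7715 -0.2631  0.9811  0.1922] F [0.9571 0.7693 1.0714] op 0.518
R cols x,y,z [[0.071, -0.998, 0.001], [-0.002, -0.001, -1.0], [0.998, 0.071, -0.002]]
wrist B1 [([0.607, 0.028, 0.004], 0.88)]
side B1 [([0.424, 0.37, 0.001], 0.84), ([0.435, 0.207, 0.0], 0.74), ([0.574, 0.346, 0.002], 0.74), ([0.605, 0.034, 0.004], 0.71)]
[[-0.04,0.002,-0.001,0,-0.059,0,0.3],[-0.04,0.002,0.001,0,-0.059,0,0.3],[-0.039,0.002,0.003,0,-0.059,0,0.3],[-0.039,0.002,0.006,0,-0.059,0,0.3],[-0.039,0.002,0.008,0,-0.058,0,0.3],[-0.038,0.002,0.01,0,-0.059,0,0.3],[-0.038,0.002,0.013,0,-0.058,0,0.3],[-0.036,0.001,0.014,0,-0.059,0,0.3]]
end [0.5729 0.3465 0.1804] -1.029648872619012 8
```

View pics/G_side.png

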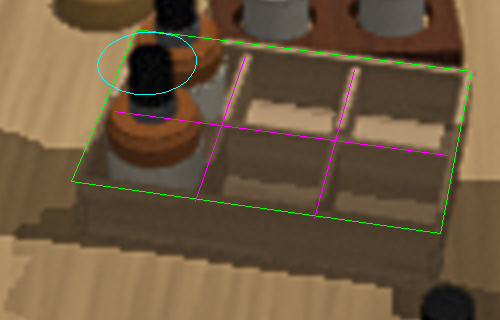

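View pics/G_wrist.png

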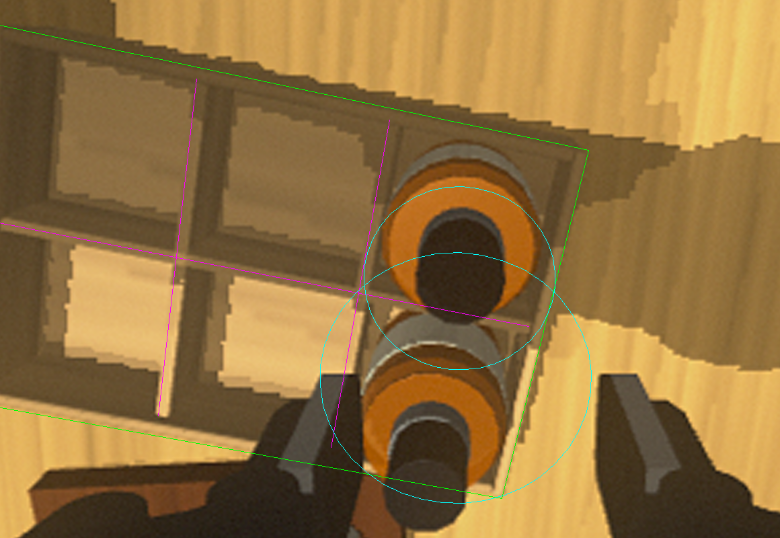

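Call:
arm_command(steps=[[-0.04,0.002,-0.001,0,-0.059,0,0.3],[-0.04,0.002,0.001,0,-0.059,0,0.3],[-0.039,0.002,0.003,0,-0.059,0,0.3],[-0.039,0.002,0.006,0,-0.059,0,0.3],[-0.039,0.002,0.008,0,-0.058,0,0.3],[-0.038,0.002,0.01,0,-0.059,0,0.3],[-0.038,0.002,0.013,0,-0.058,0,0.3],[-0.036,0.001,0.014,0,-0.059,0,0.3]])

```text
time_s: 45.65
eef_pos: [0.5724, 0.3476, 0.179]
eef_rot: [0.617, -0.348, 0.347, -0.615]
wrist_force: [0.3, -0.2, -0.4]
opening: 0.699
```

Call:
arm_command(steps=[[0,0,0,0,0,0,0.3],[0,0,0,0,0,0,0.3]])

```text
time_s: 45.85
eef_pos: [0.5724, 0.3469, 0.1791]
eef_rot: [0.617, -0.348, 0.347, -0.615]
wrist_force: [-0.1, -0.9, -0.5]
opening: 0.698
```

Run:
```python
from h import *
s=st(); im=robot.read_camera('wrist'); cv2.imwrite('pics/Hw.png',im[:,:,::-1])
sp(['wrist','side'],['B1'])
plan([(.573,.347,.081,-1.03)],0.3,step=.021)
```

```text
t 45.85 p [0.5724 0.3469 0.1791] q [-0.8284  0.5635  0.3328  1.6115 -0.2078  1.0051  0.112 ] F [-0.0902 -0.9425 -0.4722] op 0.698
R cols x,y,z [[0.517, -0.856, 0.0], [-0.003, -0.002, -1.0], [0.856, 0.517, -0.003]]
wrist B1 [([0.572, 0.348, -0.003], 0.95), ([0.434, 0.206, 0.003], 0.92), ([0.421, 0.371, -0.001], 0.86)]
side B1 [([0.425, 0.371, 0.003], 0.83), ([0.433, 0.208, 0.004], 0.76), ([0.574, 0.348, 0.001], 0.68), ([0.474, -0.231, 0.006], 0.42)]
[[-0.001,0.02,0,0,-0,0,0.3],[-0,0.02,0,0,-0.001,0,0.3],[-0.001,0.02,0,0,-0,0,0.3],[-0,0.02,0,0,-0.001,0,0.3],[-0.001,0.02,0,0,-0,0,0.3]]
end [0.5727 0.3472 0.0811] -1.0304071634442147 5
```

View pics/Hw.png

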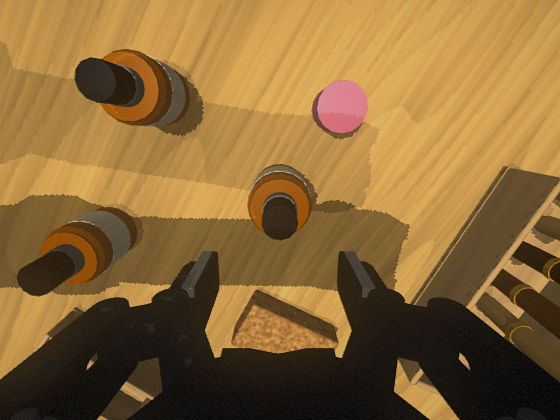

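Call:
arm_command(steps=[[0,0.02,0,0,0,0,0.3],[-0.001,0.02,0.001,0,0,0,0.3],[0,0.02,0,0,0,0,0.3],[0,0.02,0,0,0,0,0.3],[0,0.02,0,0,0,0,0.3],[0,0,0,0,0,0,0.3],[0,0,0,0,0,0,0.3]])

```text
time_s: 46.8
eef_pos: [0.5745, 0.347, 0.0816]
eef_rot: [0.615, -0.349, 0.349, -0.615]
wrist_force: [0.0, 0.2, -0.8]
opening: 0.699
```

Call:
arm_command(steps=[[0,0,0,0,0,0,0.9],[0,0,0,0,0,0,0.9],[0,0,0,0,0,0,0.9],[0,0,0,0,0,0,0.9],[0,0,0,0,0,0,0.9],[0,0,0,0,0,0,0.9]], force=70)

```text
time_s: 47.4
eef_pos: [0.5744, 0.3478, 0.0828]
eef_rot: [-0.615, 0.348, -0.348, 0.616]
wrist_force: [-2.5, -1.8, 6.0]
opening: 0.296
```

Run:
```python
from h import *
s=st(); im=robot.read_camera('wrist'); cv2.imwrite('pics/Iw.png',im[:,:,::-1])
x,y,z=s['eef_pos']
plan([(x,y,.22,-1.03),(.5369,.042,.22,-1.48)],0.9,step=.035)
```

```text
t 47.4 p [0.5744 0.3478 0.0828] q [-0.8032  0.6792  0.299   1.6618 -0.2519  0.8376  0.1434] F [-2.5493 -1.761   6.0015] op 0.296
R cols x,y,z [[0.515, -0.857, -0.0], [0.001, 0.001, -1.0], [0.857, 0.515, 0.001]]
[[0,-0.034,0,0,0,0,0.9],[0,-0.034,0,0,0,0,0.9],[0,-0.035,0,0,0,0,0.9],[0,-0.034,0,0,0,0,0.9],[0.027,-0,-0.021,0,0.05,0,0.9],[0.028,-0,-0.02,0,0.05,0,0.9],[0.029,-0,-0.018,0,0.05,0,0.9],[0.03,-0,-0.017,0,0.05,0,0.9]]
[[0.031,-0,-0.015,0,0.05,0,0.9],[0.031,-0,-0.014,0,0.05,0,0.9],[0.032,-0,-0.012,0,0.05,0,0.9],[0.032,-0,-0.011,0,0.05,0,0.9],[0.033,-0,-0.008,0,0.05,0,0.9]]
end [0.5373 0.0424 0.2198] -1.4799149256751536 13
```

View pics/Iw.png

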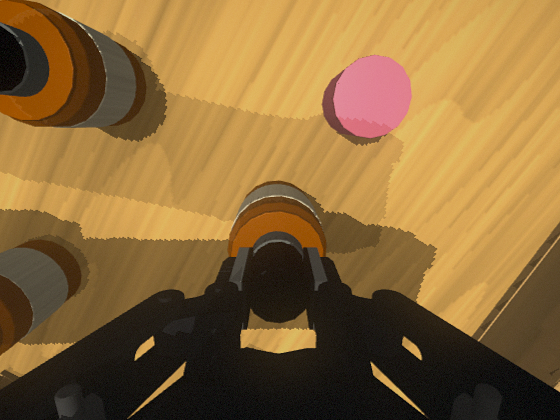

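Run:
```python
from h import *
st()
```

```text
t 47.45 p [0.5744 0.3478 0.0828] q [-0.8032  0.6792  0.299   1.6619 -0.252   0.8376  0.1435] F [-2.6568 -1.9622  5.8532] op 0.297
R cols x,y,z [[0.515, -0.857, -0.0], [0.001, 0.001, -1.0], [0.857, 0.515, 0.001]]
```

Call:
arm_command(steps=[[0,-0.012,0,0,0,0,0.9],[0,-0.025,0,0,0,0,0.9],[0,-0.035,0,0,0,0,0.9],[0,-0.035,0,0,0,0,0.9],[0,-0.03,0,0,0,0,0.9],[0.027,0,-0.021,0,0.05,0,0.9],[0.028,0,-0.02,0,0.05,0,0.9],[0.029,0,-0.018,0,0.05,0,0.9]])

```text
time_s: 48.25
eef_pos: [0.5612, 0.2446, 0.219]
eef_rot: [-0.587, 0.394, -0.394, 0.588]
wrist_force: [0.5, -0.5, -2.4]
opening: 0.293
```

Call:
arm_command(steps=[[0.03,0,-0.017,0,0.05,0,0.9],[0.031,0,-0.015,0,0.05,0,0.9],[0.031,0,-0.014,0,0.05,0,0.9],[0.032,0,-0.012,0,0.05,0,0.9],[0.032,0,-0.011,0,0.05,0,0.9],[0.033,0,-0.008,0,0.05,0,0.9],[0,0,0,0,0,0,0.9],[0,0,0,0,0,0,0.9]])

```text
time_s: 49.05
eef_pos: [0.537, 0.0417, 0.2189]
eef_rot: [-0.521, 0.477, -0.477, 0.522]
wrist_force: [0.4, 0.8, -2.4]
opening: 0.299
```

Run:
```python
from fitc import *
view('I',hold=.0828)
sp(['wrist','side'],['B1','caddy'])
plan([(.5369,.042,.15,-1.48)],0.9,step=.025)
```

```text
t 49.05 p [0.537  0.0417 0.2189] q [-0.5808  0.3116  0.5365  1.9181 -0.1933  0.9614  0.1349] F [ 0.3688  0.8394 -2.4285] op 0.299
R cols x,y,z [[0.089, -0.996, -0.001], [0.001, 0.001, -1.0], [0.996, 0.089, 0.001]]
wrist B1 [([0.606, 0.03, 0.006], 0.87), ([0.435, 0.207, 0.002], 0.68), ([0.533, 0.046, 0.134], 0.66), ([0.602, -0.04, 0.003], 0.5)]
wrist caddy []
side B1 [([0.426, 0.369, 0.003], 0.89), ([0.533, 0.044, 0.139], 0.86), ([0.606, 0.033, 0.003], 0.72), ([0.438, 0.205, 0.002], 0.7), ([0.597, -0.039, 0.007], 0.42)]
side caddy [([0.532, 0.005, 0.001], 0.94)]
[[0,0.023,-0,0,0,0,0.9],[0,0.023,-0,0,0.001,0,0.9],[0.001,0.022,-0,0,0,0,0.9]]
end [0.5371 0.042  0.1502] -1.4796331356497643 3
```

View pics/I_side.png

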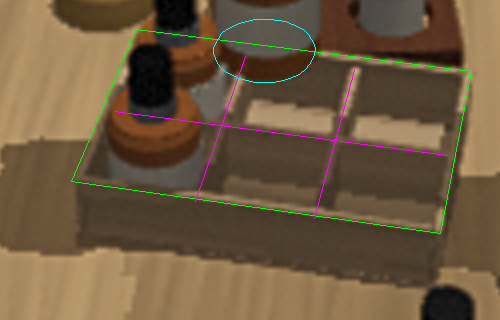

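View pics/I_wrist.png

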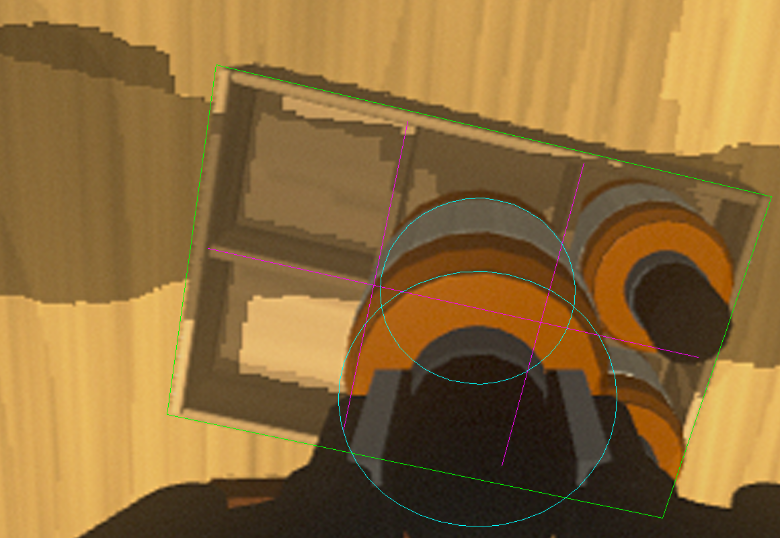

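Call:
arm_command(steps=[[0,0.025,0,0,0,0,0.9],[0,0.025,0,0,0,0,0.9],[0,0.02,0,0,0,0,0.9],[0,0,0,0,0,0,0.9],[0,0,0,0,0,0,0.9]])

```text
time_s: 49.95
eef_pos: [0.5373, 0.0423, 0.1485]
eef_rot: [0.522, -0.477, 0.477, -0.522]
wrist_force: [-0.3, 1.3, -3.3]
opening: 0.294
```

Run:
```python
from fitc import *
view('J',hold=.0828)
```

```text
t 49.95 p [0.5373 0.0423 0.1485] q [-0.5433  0.4119  0.5003  1.973  -0.2652  0.8205  0.1954] F [-0.2564  1.2614 -3.2768] op 0.294
R cols x,y,z [[0.091, -0.996, 0.0], [-0.0, -0.0, -1.0], [0.996, 0.091, -0.0]]
```

View pics/J_side.png

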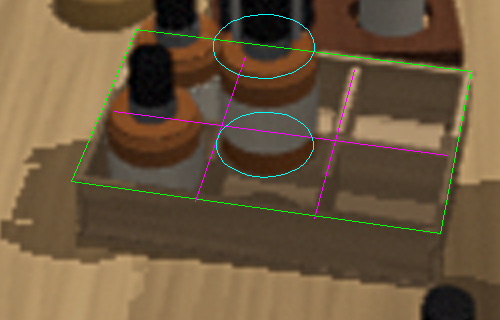

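View pics/J_wrist.png

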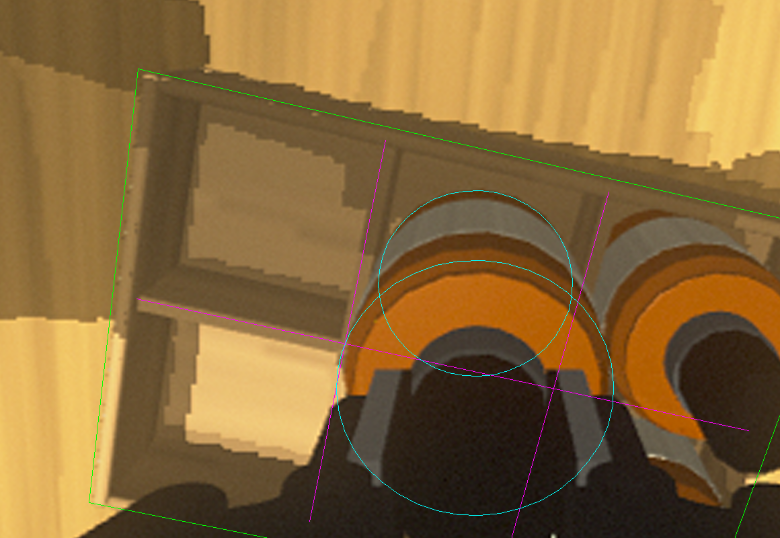

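Centred. Lower fully.

Call:
arm_command(steps=[[0,0.015,0,0,0,0,0.9],[0,0.015,0,0,0,0,0.9],[0,0.015,0,0,0,0,0.9],[0,0.008,0,0,0,0,0.9],[0,0.005,0,0,0,0,0.9],[0,0.002,0,0,0,0,0.9],[0,0,0,0,0,0,0.9]])

```text
time_s: 50.75
eef_pos: [0.5372, 0.0422, 0.0884]
eef_rot: [-0.522, 0.477, -0.477, 0.522]
wrist_force: [0.8, 0.5, -2.1]
opening: 0.296
```

Call:
arm_command(steps=[[0,0.001,0,0,0,0,0.9],[0,0,0,0,0,0,0.6],[0,0,0,0,0,0,0.5],[0,0,0,0,0,0,0.48],[0,0,0,0,0,0,0.48],[0,-0.02,0,0,0,0,0.48],[0,-0.045,0,0,0,0,0.48],[0,-0.045,0,0,0,0,0.48]])

```text
time_s: 51.55
eef_pos: [0.5364, 0.042, 0.198]
eef_rot: [0.523, -0.477, 0.477, -0.521]
wrist_force: [0.6, 0.1, 1.3]
opening: 0.522
```

Run:
```python
from fitc import *
view('K')
sp(['side','top'],['B1'])
plan([(.435,.207,.18,-1.1)],.3)
```

```text
t 51.55 p [0.5364 0.042  0.198 ] q [-0.5783  0.3409  0.5359  1.9367 -0.2148  0.9221  0.1539] F [0.5792 0.0725 1.2608] op 0.522
R cols x,y,z [[0.09, -0.996, 0.001], [-0.002, -0.001, -1.0], [0.996, 0.09, -0.002]]
side B1 [([0.536, 0.047, 0.006], 0.97), ([0.436, 0.207, 0.0], 0.83), ([0.602, 0.036, 0.004], 0.79), ([0.424, 0.37, 0.002], 0.72), ([0.669, -0.171, -0.001], 0.45)]
top B1 [([0.424, 0.369, 0.0], 0.9), ([0.431, 0.208, 0.001], 0.68)]
[[-0.035,0.003,-0.017,0,-0.076,0,0.3],[-0.036,0.003,-0.015,0,-0.076,0,0.3],[-0.037,0.003,-0.012,0,-0.076,0,0.3],[-0.037,0.004,-0.009,0,-0.076,0,0.3],[-0.038,0.003,-0.005,0,-0.076,0,0.3]]
end [0.4353 0.2072 0.1803] -1.0996154612660194 5
```

View pics/K_side.png

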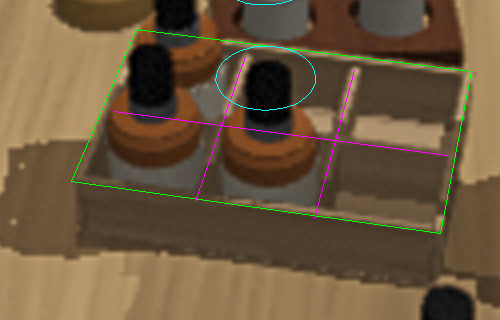

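View pics/K_wrist.png

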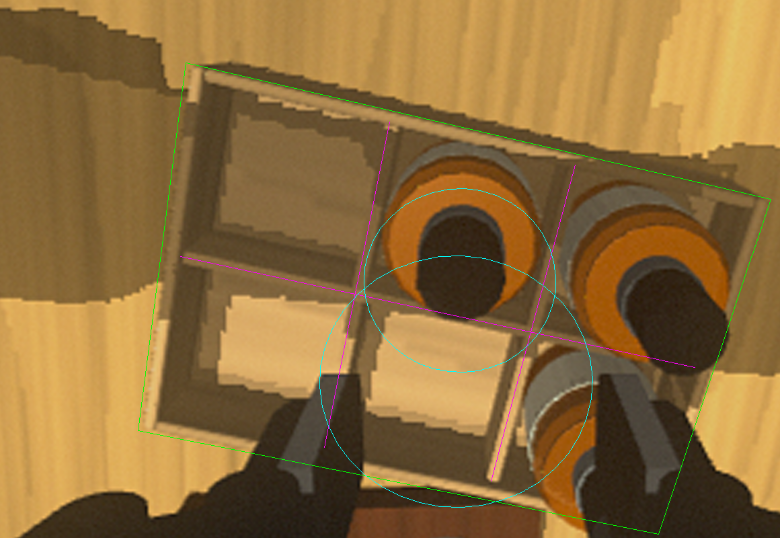

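Call:
arm_command(steps=[[-0.035,0.003,-0.017,0,-0.076,0,0.3],[-0.036,0.003,-0.015,0,-0.076,0,0.3],[-0.037,0.003,-0.012,0,-0.076,0,0.3],[-0.037,0.004,-0.009,0,-0.076,0,0.3],[-0.038,0.003,-0.005,0,-0.076,0,0.3],[0,0,0,0,0,0,0.3],[0,0,0,0,0,0,0.3]])

```text
time_s: 52.55
eef_pos: [0.4351, 0.2073, 0.18]
eef_rot: [0.604, -0.369, 0.369, -0.602]
wrist_force: [0.9, 0.1, 0.0]
opening: 0.702
```

Run:
```python
from h import *
s=st(); im=robot.read_camera('wrist'); cv2.imwrite('pics/Lw.png',im[:,:,::-1])
sp(['wrist','side'],['B1'])
plan([(.435,.207,.081,-1.1)],0.3,step=.021)
```

```text
t 52.55 p [0.4351 0.2073 0.18  ] q [-0.8453  0.2564  0.3835  2.0714 -0.1272  0.8385  0.085 ] F [0.9347 0.114  0.0401] op 0.702
R cols x,y,z [[0.455, -0.89, 0.001], [-0.002, -0.002, -1.0], [0.89, 0.455, -0.003]]
wrist B1 [([0.535, 0.043, 0.001], 0.93), ([0.42, 0.368, -0.003], 0.9), ([0.436, 0.205, 0.002], 0.84)]
side B1 [([0.602, 0.036, 0.001], 0.76), ([0.667, -0.171, -0.002], 0.68), ([0.534, 0.041, 0.007], 0.67), ([0.436, 0.206, -0.0], 0.58), ([0.472, -0.229, 0.003], 0.43)]
[[-0,0.02,-0,0,-0,0,0.3],[-0,0.02,-0,0,-0.001,0,0.3],[-0.001,0.02,-0,0,-0,0,0.3],[-0,0.02,-0.001,0,-0.001,0,0.3],[-0.001,0.02,-0,0,-0,0,0.3]]
end [0.4349 0.2073 0.0811] -1.1003196199609873 5
```

View pics/Lw.png

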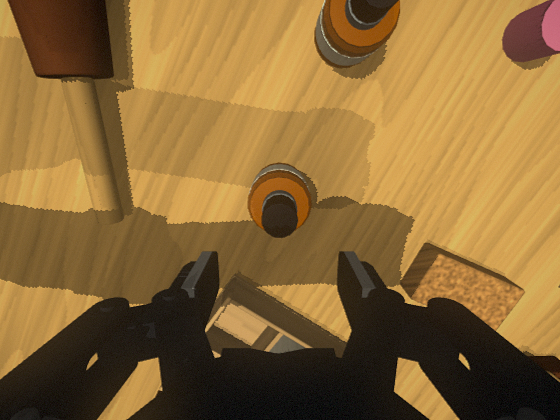

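Call:
arm_command(steps=[[0,0.02,0,0,0,0,0.3],[0,0.02,0,0,0,0,0.3],[0,0.02,0,0,0,0,0.3],[0,0.02,0,0,0,0,0.3],[0,0.02,0,0,0,0,0.3],[0,0,0,0,0,0,0.3],[0,0,0,0,0,0,0.3]])

```text
time_s: 53.5
eef_pos: [0.4366, 0.2065, 0.0814]
eef_rot: [0.603, -0.37, 0.37, -0.602]
wrist_force: [-0.7, 0.4, 0.1]
opening: 0.702
```

Call:
arm_command(steps=[[0,0,0,0,0,0,0.9],[0,0,0,0,0,0,0.9],[0,0,0,0,0,0,0.9],[0,0,0,0,0,0,0.9],[0,0,0,0,0,0,0.9],[0,0,0,0,0,0,0.9]], force=70)

```text
time_s: 54.1
eef_pos: [0.4367, 0.2073, 0.0825]
eef_rot: [-0.602, 0.369, -0.37, 0.603]
wrist_force: [-0.2, -1.3, 6.1]
opening: 0.3
```

Run:
```python
from h import *
s=st(); x,y,z=s['eef_pos']
plan([(x,y,.225,-1.1),(.4568,-.0186,.225,-1.55)],0.9,step=.035)
```

```text
t 54.1 p [0.4367 0.2073 0.0825] q [-0.7865  0.4256  0.3295  2.1312 -0.2339  0.6166  0.1781] F [-0.1516 -1.2865  6.0845] op 0.3
R cols x,y,z [[0.454, -0.891, -0.0], [0.001, 0.001, -1.0], [0.891, 0.454, 0.001]]
[[0,-0.029,0,0,0,0,0.9],[0,-0.028,0,0,0,0,0.9],[0,-0.029,0,0,0,0,0.9],[0,-0.028,0,0,0,0,0.9],[0,-0.029,0,0,0,0,0.9],[0.03,0,-0.012,0,0.064,0,0.9],[0.031,0,-0.01,0,0.064,0,0.9],[0.031,0,-0.008,0,0.064,0,0.9]]
[[0.032,0,-0.006,0,0.065,0,0.9],[0.032,0,-0.004,0,0.064,0,0.9],[0.032,0,-0.002,0,0.065,0,0.9],[0.033,0,-0,0,0.064,0,0.9]]
end [ 0.4571 -0.0185  0.2255] -1.5498752671190146 12
```

Call:
arm_command(steps=[[0,-0.012,0,0,0,0,0.9],[0,-0.027,0,0,0,0,0.9],[0,-0.035,0,0,0,0,0.9],[0,-0.035,0,0,0,0,0.9],[0,-0.034,0,0,0,0,0.9],[0.03,0,-0.012,0,0.064,0,0.9],[0.031,0,-0.01,0,0.064,0,0.9],[0.031,0,-0.008,0,0.064,0,0.9]])

```text
time_s: 54.9
eef_pos: [0.4448, 0.1095, 0.2253]
eef_rot: [-0.564, 0.426, -0.426, 0.565]
wrist_force: [-0.5, -0.1, -3.1]
opening: 0.297
```

Call:
arm_command(steps=[[0.032,0,-0.006,0,0.065,0,0.9],[0.032,0,-0.004,0,0.064,0,0.9],[0.032,0,-0.002,0,0.065,0,0.9],[0.033,0,0,0,0.064,0,0.9],[0,0,0,0,0,0,0.9],[0,0,0,0,0,0,0.9]])

```text
time_s: 55.5
eef_pos: [0.4564, -0.0192, 0.2248]
eef_rot: [-0.504, 0.495, -0.495, 0.505]
wrist_force: [-0.1, 0.0, -2.4]
opening: 0.299
```

Call:
arm_command(steps=[[0,0.025,0,0,0,0,0.9],[0,0.025,0,0,0,0,0.9],[0,0.024,0,0,0,0,0.9],[0,0,0,0,0,0,0.9],[0,0,0,0,0,0,0.9]])

```text
time_s: 56.0
eef_pos: [0.4567, -0.018, 0.1507]
eef_rot: [0.506, -0.494, 0.494, -0.505]
wrist_force: [0.5, 0.6, -3.5]
opening: 0.296
```

Run:
```python
from fitc import *
view('M',hold=.0825)
sp(['wrist','side'],['B1'])
```

```text
t 56.0 p [ 0.4567 -0.018   0.1507] q [-0.5471  0.2812  0.5964  2.1617 -0.2285  0.759   0.2205] F [ 0.5434  0.587  -3.4895] op 0.296
R cols x,y,z [[0.022, -1.0, 0.0], [-0.001, -0.0, -1.0], [1.0, 0.022, -0.001]]
wrist B1 [([0.455, -0.021, 0.071], 0.73), ([0.535, 0.044, 0.002], 0.69), ([0.608, 0.028, 0.004], 0.62)]
side B1 [([0.459, -0.018, 0.071], 0.94), ([0.535, 0.042, 0.004], 0.84), ([0.604, 0.033, 0.002], 0.7)]
```

View pics/M_side.png

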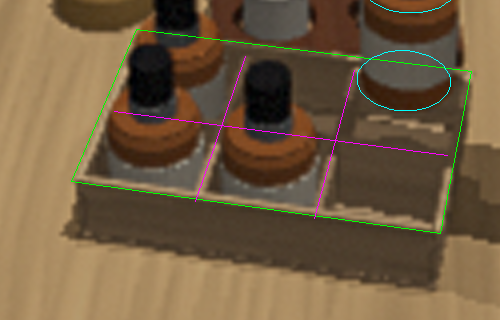

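View pics/M_wrist.png

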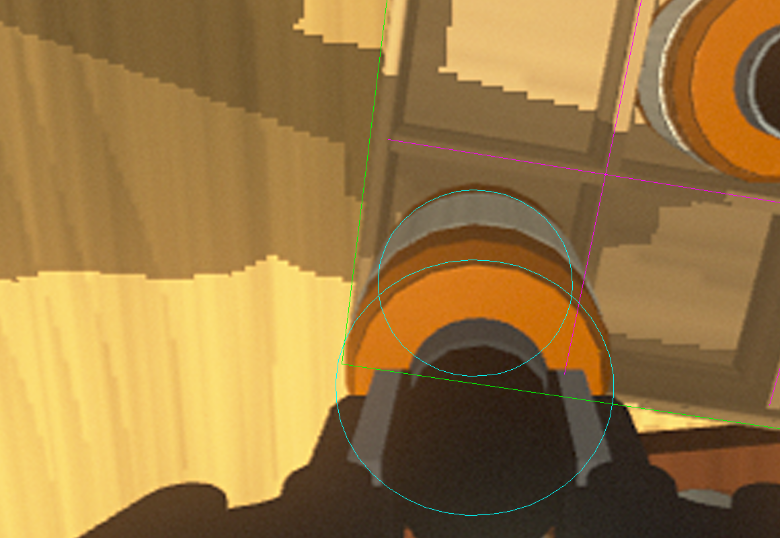

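Call:
arm_command(steps=[[0,0.015,0,0,0,0,0.9],[0,0.015,0,0,0,0,0.9],[0,0.015,0,0,0,0,0.9],[0,0.01,0,0,0,0,0.9],[0,0.005,0,0,0,0,0.9],[0,0.002,0,0,0,0,0.9],[0,0,0,0,0,0,0.9]])

```text
time_s: 57.0
eef_pos: [0.4569, -0.0188, 0.0885]
eef_rot: [-0.505, 0.495, -0.495, 0.505]
wrist_force: [0.3, -0.2, -2.6]
opening: 0.295
```

Call:
arm_command(steps=[[0,0.001,0,0,0,0,0.9],[0,0,0,0,0,0,0.6],[0,0,0,0,0,0,0.5],[0,0,0,0,0,0,0.48],[0,0,0,0,0,0,0.48],[0,-0.02,0,0,0,0,0.48],[0,-0.045,0,0,0,0,0.48],[0,-0.045,0,0,0,0,0.48]])

```text
time_s: 57.8
eef_pos: [0.4559, -0.0191, 0.1981]
eef_rot: [0.506, -0.495, 0.495, -0.504]
wrist_force: [1.1, 0.2, -0.5]
opening: 0.518
```

Run:
```python
from fitc import *
view('N')
sp(['side','top'],['B1'])
im=robot.read_camera('side'); cv2.imwrite('pics/N_full.png',im[:,:,::-1])
plan([(.46,.2,.21,-1.1),(.424,.37,.19,-.85)],.3)
```

```text
t 57.8 p [ 0.4559 -0.0191  0.1981] q [-0.6028  0.196   0.6451  2.1236 -0.1521  0.8687  0.1523] F [ 1.1106  0.158  -0.4908] op 0.518
R cols x,y,z [[0.02, -1.0, 0.001], [-0.002, -0.001, -1.0], [1.0, 0.02, -0.002]]
side B1 [([0.424, 0.37, -0.002], 0.94), ([0.604, 0.035, 0.004], 0.86), ([0.535, 0.043, 0.005], 0.63), ([0.456, -0.02, 0.004], 0.6)]
top B1 [([0.539, 0.04, 0.008], 0.62), ([0.424, 0.368, 0.0], 0.58), ([0.603, 0.03, 0.003], 0.57), ([0.509, -0.188, 0.002], 0.46)]
[[-0.044,-0.003,0.002,0,-0.09,0,0.3],[-0.043,-0.003,0.006,0,-0.09,0,0.3],[-0.043,-0.003,0.009,0,-0.09,0,0.3],[-0.042,-0.002,0.013,0,-0.09,0,0.3],[-0.04,-0.003,0.017,0,-0.09,0,0.3],[-0.042,0.005,0.011,0,-0.062,0,0.3],[-0.041,0.005,0.014,0,-0.063,0,0.3],[-0.04,0.005,0.017,0,-0.062,0,0.3]]
[[-0.039,0.005,0.019,0,-0.063,0,0.3]]
end [0.4243 0.3701 0.1902] -0.8498008982447478 9
```

View pics/N_full.png

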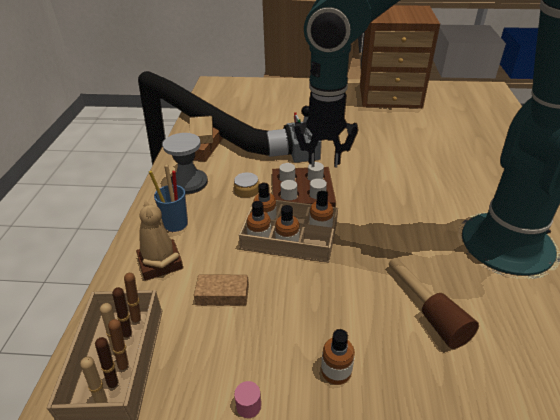

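View pics/N_wrist.png

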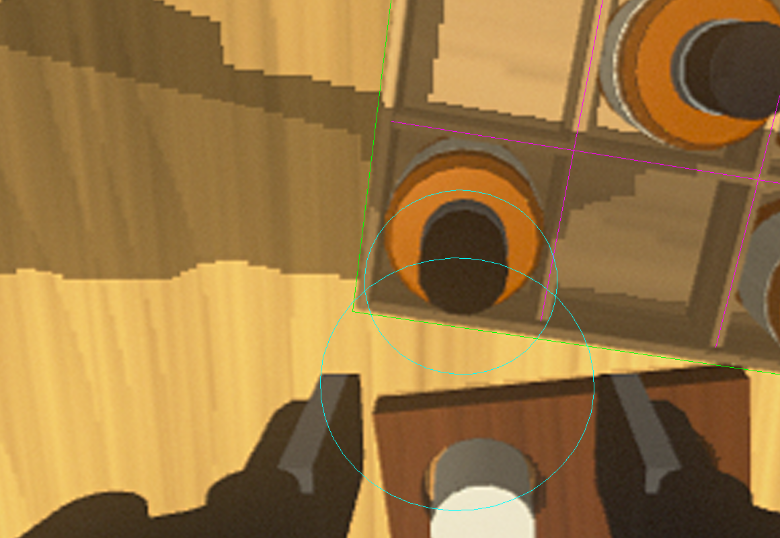

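Bottle 3 is seated upright (side view (322,208)). Last bottle.

Call:
arm_command(steps=[[-0.044,-0.003,0.002,0,-0.09,0,0.3],[-0.043,-0.003,0.006,0,-0.09,0,0.3],[-0.043,-0.003,0.009,0,-0.09,0,0.3],[-0.042,-0.002,0.013,0,-0.09,0,0.3],[-0.04,-0.003,0.017,0,-0.09,0,0.3],[-0.042,0.005,0.011,0,-0.062,0,0.3],[-0.041,0.005,0.014,0,-0.063,0,0.3],[-0.04,0.005,0.017,0,-0.062,0,0.3]])

```text
time_s: 58.95
eef_pos: [0.4329, 0.3286, 0.1944]
eef_rot: [0.636, -0.311, 0.311, -0.634]
wrist_force: [1.5, -0.6, -0.3]
opening: 0.703
```

Call:
arm_command(steps=[[-0.039,0.005,0.019,0,-0.063,0,0.3],[0,0,0,0,0,0,0.3],[0,0,0,0,0,0,0.3]])

```text
time_s: 59.25
eef_pos: [0.4242, 0.3701, 0.1892]
eef_rot: [0.646, -0.291, 0.291, -0.643]
wrist_force: [0.3, -1.0, 0.6]
opening: 0.702
```

Run:
```python
from h import *
s=st(); im=robot.read_camera('wrist'); cv2.imwrite('pics/Ow.png',im[:,:,::-1])
sp(['wrist','side'],['B1'])
plan([(.423,.37,.081,-.85)],0.3,step=.023)
```

```text
t 59.25 p [0.4242 0.3701 0.1892] q [-1.0275  0.3757  0.3125  1.8733 -0.1415  0.918   0.074 ] F [ 0.3154 -1.0227  0.5954] op 0.702
R cols x,y,z [[0.661, -0.75, 0.001], [-0.002, -0.003, -1.0], [0.75, 0.661, -0.004]]
wrist B1 [([0.42, 0.37, -0.003], 0.85), ([0.458, -0.016, 0.008], 0.56)]
side B1 [([0.537, 0.043, 0.006], 0.74), ([0.454, -0.022, 0.005], 0.61), ([0.424, 0.369, -0.001], 0.6), ([0.605, 0.033, 0.004], 0.56), ([0.472, -0.233, 0.006], 0.42)]
[[-0.001,0.022,-0,0,-0,0,0.3],[-0,0.022,-0,0,-0.001,0,0.3],[-0.001,0.022,-0,0,-0,0,0.3],[-0,0.022,-0.001,0,-0.001,0,0.3],[-0.001,0.022,-0,0,-0,0,0.3]]
end [0.4232 0.3702 0.0812] -0.8504427196900438 5
```

View pics/Ow.png

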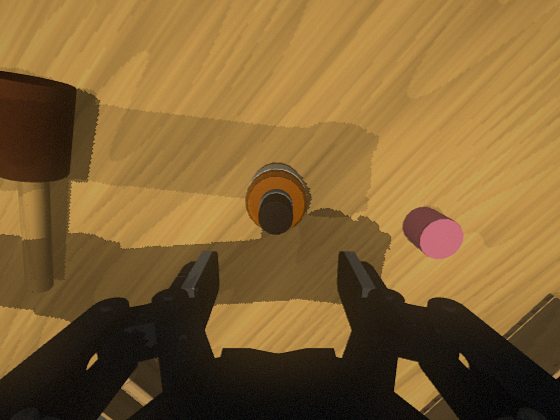

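Call:
arm_command(steps=[[0,0.022,-0.001,0,0,0,0.3],[0,0.022,-0.001,0,0,0,0.3],[0,0.022,0,0,0,0,0.3],[0,0.022,0,0,0,0,0.3],[0,0.021,0,0,0,0,0.3],[0,0,0,0,0,0,0.3],[0,0,0,0,0,0,0.3]])

```text
time_s: 60.2
eef_pos: [0.4243, 0.3682, 0.0827]
eef_rot: [0.644, -0.292, 0.292, -0.644]
wrist_force: [-0.0, 0.5, 0.0]
opening: 0.704
```

Call:
arm_command(steps=[[0,0,0,0,0,0,0.9],[0,0,0,0,0,0,0.9],[0,0,0,0,0,0,0.9],[0,0,0,0,0,0,0.9],[0,0,0,0,0,0,0.9],[0,0,0,0,0,0,0.9]], force=70)

```text
time_s: 60.8
eef_pos: [0.424, 0.3689, 0.0836]
eef_rot: [-0.644, 0.292, -0.292, 0.645]
wrist_force: [-1.4, -1.6, 5.9]
opening: 0.298
```

Run:
```python
from h import *
s=st(); x,y,z=s['eef_pos']
plan([(x,y,.225,-.85),(.4666,.0518,.225,-1.45)],0.9,step=.035)
```

```text
t 60.8 p [0.424  0.3689 0.0836] q [-0.9878  0.5238  0.2705  1.9418 -0.2091  0.7018  0.1292] F [-1.3587 -1.5657  5.9413] op 0.298
R cols x,y,z [[0.66, -0.751, -0.0], [0.0, 0.001, -1.0], [0.751, 0.66, 0.001]]
[[0,-0.028,0,0,0,0,0.9],[0,-0.028,0,0,0,0,0.9],[0,-0.028,0,0,0,0,0.9],[0,-0.029,0,0,0,0,0.9],[0,-0.028,0,0,0,0,0.9],[0.027,-0,-0.018,0,0.06,0,0.9],[0.028,-0,-0.016,0,0.06,0,0.9],[0.028,-0,-0.014,0,0.06,0,0.9]]
[[0.029,-0,-0.013,0,0.06,0,0.9],[0.03,-0,-0.011,0,0.06,0,0.9],[0.031,-0,-0.009,0,0.06,0,0.9],[0.031,-0,-0.007,0,0.06,0,0.9],[0.032,-0,-0.005,0,0.06,0,0.9],[0.032,-0,-0.004,0,0.06,0,0.9],[0.031,-0,-0.001,0,0.06,0,0.9]]
end [0.4669 0.0523 0.2246] -1.4499548357703853 15
```

Call:
arm_command(steps=[[0,-0.012,0,0,0,0,0.9],[0,-0.027,0,0,0,0,0.9],[0,-0.035,0,0,0,0,0.9],[0,-0.035,0,0,0,0,0.9],[0,-0.032,0,0,0,0,0.9],[0.027,0,-0.018,0,0.06,0,0.9],[0.028,0,-0.016,0,0.06,0,0.9],[0.028,0,-0.014,0,0.06,0,0.9]])

```text
time_s: 61.6
eef_pos: [0.4368, 0.2724, 0.2243]
eef_rot: [-0.615, 0.349, -0.349, 0.615]
wrist_force: [0.1, -1.1, -1.9]
opening: 0.293
```

Call:
arm_command(steps=[[0.029,0,-0.013,0,0.06,0,0.9],[0.03,0,-0.011,0,0.06,0,0.9],[0.031,0,-0.009,0,0.06,0,0.9],[0.031,0,-0.007,0,0.06,0,0.9],[0.032,0,-0.005,0,0.06,0,0.9],[0.032,0,-0.004,0,0.06,0,0.9],[0.031,0,-0.001,0,0.06,0,0.9],[0,0,0,0,0,0,0.9]])

```text
time_s: 62.4
eef_pos: [0.467, 0.0471, 0.224]
eef_rot: [-0.527, 0.471, -0.472, 0.527]
wrist_force: [-0.1, 1.1, -1.7]
opening: 0.296
```

Call:
arm_command(steps=[[0,0.025,0,0,0,0,0.9],[0,0.025,0,0,0,0,0.9],[0,0.023,0,0,0,0,0.9],[0,0,0,0,0,0,0.9],[0,0,0,0,0,0,0.9]])

```text
time_s: 62.9
eef_pos: [0.4668, 0.0522, 0.1507]
eef_rot: [0.529, -0.469, 0.469, -0.529]
wrist_force: [-0.6, 0.3, -2.7]
opening: 0.299
```

Run:
```python
from fitc import *
view('P',hold=.0836)
sp(['wrist','side'],['B1'])
```

```text
t 62.9 p [0.4668 0.0522 0.1507] q [-0.6669  0.3001  0.5678  2.1326 -0.2309  0.7674  0.1689] F [-0.6104  0.26   -2.7324] op 0.299
R cols x,y,z [[0.121, -0.993, 0.0], [-0.0, -0.0, -1.0], [0.993, 0.121, -0.0]]
wrist B1 [([0.465, 0.054, 0.064], 0.97), ([0.609, 0.029, 0.003], 0.93), ([0.534, 0.044, 0.002], 0.84)]
side B1 [([0.605, 0.032, 0.001], 0.95), ([0.537, 0.044, 0.008], 0.62), ([0.47, 0.055, 0.068], 0.58), ([0.469, -0.148, 0.006], 0.55), ([0.458, -0.021, 0.005], 0.36)]
```

View pics/P_side.png

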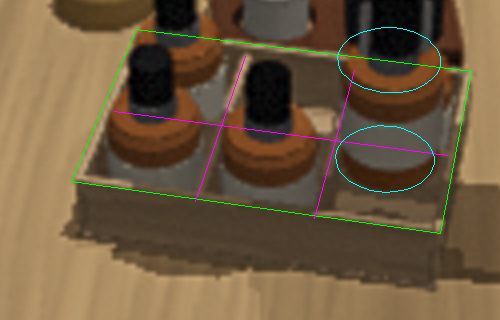

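View pics/P_wrist.png

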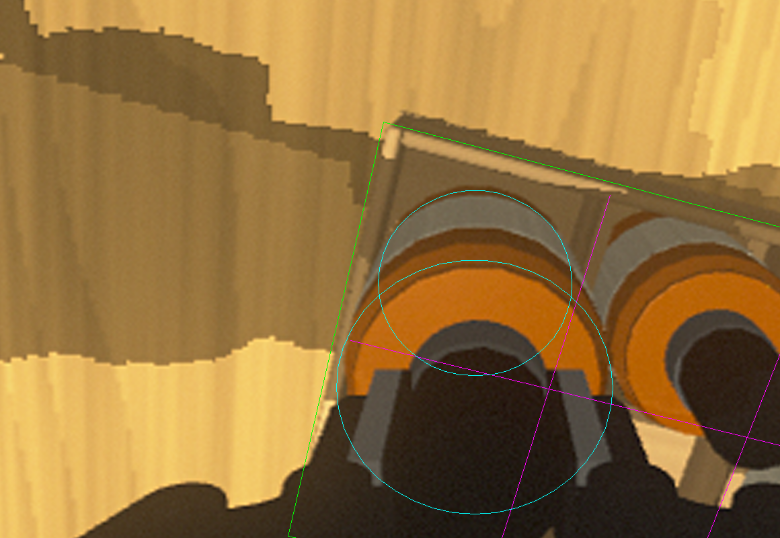

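Call:
arm_command(steps=[[0,0.015,0,0,0,0,0.9],[0,0.015,0,0,0,0,0.9],[0,0.015,0,0,0,0,0.9],[0,0.009,0,0,0,0,0.9],[0,0.005,0,0,0,0,0.9],[0,0.002,0,0,0,0,0.9],[0,0,0,0,0,0,0.9]])

```text
time_s: 63.9
eef_pos: [0.467, 0.0522, 0.0895]
eef_rot: [-0.529, 0.469, -0.469, 0.529]
wrist_force: [1.0, 0.4, -2.5]
opening: 0.298
```

Call:
arm_command(steps=[[0,0.001,0,0,0,0,0.9],[0,0,0,0,0,0,0.6],[0,0,0,0,0,0,0.5],[0,0,0,0,0,0,0.48],[0,0,0,0,0,0,0.48],[0,-0.02,0,0,0,0,0.48],[0,-0.045,0,0,0,0,0.48],[0,-0.045,0,0,0,0,0.48]])

```text
time_s: 64.7
eef_pos: [0.466, 0.0517, 0.1991]
eef_rot: [0.53, -0.469, 0.469, -0.528]
wrist_force: [0.6, 1.0, 0.6]
opening: 0.518
```

Run:
```python
from h import *
plan([(.46,.2,.25,-1.2),(.40,.34,.25,-.9)],.48)
```

```text
[[-0.037,-0.013,0.003,0,-0.063,0,0.48],[-0.037,-0.013,0.005,0,-0.062,0,0.48],[-0.036,-0.012,0.008,0,-0.063,0,0.48],[-0.036,-0.013,0.01,0,-0.062,0,0.48],[-0.038,0,-0.001,0,-0.075,0,0.48],[-0.038,0,0.001,0,-0.075,0,0.48],[-0.038,0,0.004,0,-0.075,0,0.48],[-0.037,0,0.007,0,-0.075,0,0.48]]
end [0.3998 0.3396 0.2501] -0.9004040097467514 8
```

Call:
arm_command(steps=[[-0.037,-0.013,0.003,0,-0.063,0,0.48],[-0.037,-0.013,0.005,0,-0.062,0,0.48],[-0.036,-0.012,0.008,0,-0.063,0,0.48],[-0.036,-0.013,0.01,0,-0.062,0,0.48],[-0.038,0,-0.001,0,-0.075,0,0.48],[-0.038,0,0.001,0,-0.075,0,0.48],[-0.038,0,0.004,0,-0.075,0,0.48],[-0.037,0,0.007,0,-0.075,0,0.48]])

```text
time_s: 65.5
eef_pos: [0.3995, 0.3413, 0.2495]
eef_rot: [-0.637, 0.307, -0.307, 0.637]
wrist_force: [0.4, -0.0, -0.3]
opening: 0.519
```

Call:
arm_command(steps=[[0,0,0,0,0,0,0.3],[0,0,0,0,0,0,0.3]])

```text
time_s: 65.7
eef_pos: [0.3999, 0.3404, 0.2491]
eef_rot: [0.637, -0.307, 0.307, -0.637]
wrist_force: [0.4, -0.8, -0.8]
opening: 0.701
```

Run:
```python
from h import *
st()
im=robot.read_camera('top'); cv2.imwrite('pics/Qt.png',cv2.resize(im[140:290,200:480,::-1],None,fx=2.8,fy=2.8,interpolation=cv2.INTER_CUBIC))
im=robot.read_camera('side'); cv2.imwrite('pics/Qs.png',cv2.resize(im[80:320,150:400,::-1],None,fx=2.4,fy=2.4,interpolation=cv2.INTER_CUBIC))
sp(['top','side'],['B1','K1','gate_knob','gate','wax_tin','sanding_block','R1'])
```

```text
t 65.7 p [0.3999 0.3404 0.2491] q [-1.077   0.2375  0.3612  1.9081 -0.0976  1.0135 -0.0009] F [ 0.3852 -0.7995 -0.834 ] op 0.701
R cols x,y,z [[0.623, -0.782, 0.0], [-0.0, -0.001, -1.0], [0.782, 0.623, -0.0]]
top B1 [([0.539, 0.04, 0.004], 0.84), ([0.606, 0.032, 0.003], 0.62), ([0.453, -0.02, 0.005], 0.58), ([0.468, 0.052, 0.005], 0.55)]
top K1 [([0.544, -0.14, 0.011], 0.75), ([0.469, -0.147, 0.006], 0.7), ([0.471, -0.227, 0.004], 0.64), ([0.579, 0.443, 0.001], 0.46)]
top gate_knob [([0.508, -0.356, 0.16], 0.46)]
top gate [([0.516, -0.389, -0.003], 0.87)]
top wax_tin [([0.662, -0.174, -0.004], 0.73)]
top sanding_block [([0.671, 0.204, -0.001], 0.92), ([0.456, -0.019, 0.004], 0.48)]
top R1 [([0.6, -0.045, 0.007], 0.62)]
side B1 [([0.469, 0.05, 0.005], 0.79), ([0.459, -0.02, 0.005], 0.77), ([0.602, 0.032, 0.006], 0.72), ([0.537, 0.042, 0.006], 0.58)]
side K1 [([0.472, -0.232, 0.006], 0.81), ([0.543, -0.139, 0.003], 0.79), ([0.555, -0.221, 0.004], 0.75), ([0.469, -0.15, 0.008], 0.74), ([0.576, 0.442, -0.002], 0.58)]
side gate_knob [([0.507, -0.351, 0.154], 0.67), ([0.535, 0.008, -0.001], 0.5)]
side gate [([0.516, -0.388, -0.001], 0.64)]
side wax_tin [([0.667, -0.169, -0.004], 0.72)]
side sanding_block [([0.67, 0.204, -0.0], 0.76), ([0.467, 0.054, 0.006], 0.58), ([0.53, 0.008, -0.001], 0.48)]
side R1 [([0.597, -0.041, 0.008], 0.87)]
```

View pics/Qt.png

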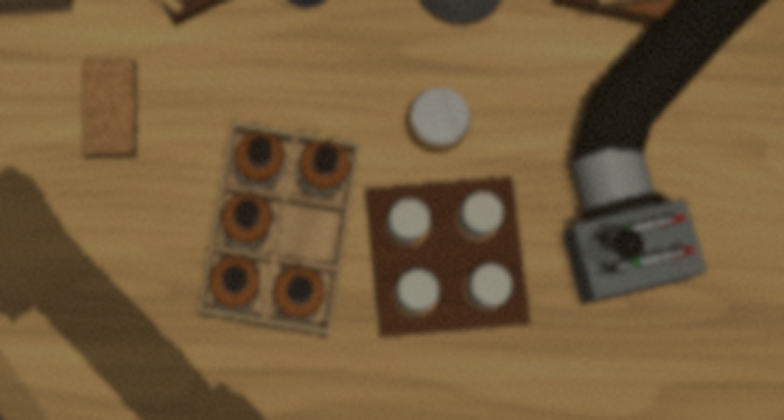

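View pics/Qs.png

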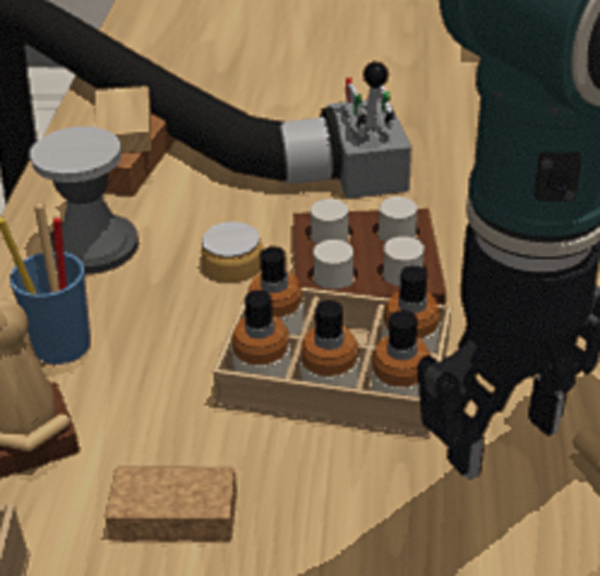

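Run:
```python
from h import *
print(robot.finish_job()); st()
```

```text
the job is handed in; nothing more can be done
None
the job is handed in; nothing more can be done
```

The job is done and handed in, at about 66 s of the 210 s allowed. `finish_job` gives no verdict, so what follows rests on my own last pictures and measurements.

- **Gate:** I threw the lever first, before any cap went into the board. Its knob last measured about (0.507, -0.353, 0.157), which puts the lever at about +0.33 rad. That is inside the green notch, which runs from 0.25 to 0.45.
- **Caps:** All four bottles on the bench were capped. Each cap now sits open side down in its own recess, with its rim measured 3–11 mm above the bench against 6 mm for the recess floor.
- **Bottles:** All four stand upright and capless in empty caddy cells, with their undersides at about 5 mm, which is the cell floor.
- **Left alone:** The bottle already in the caddy is still in its cell, and the one empty cell is still empty. The wax tin, sanding block and pink look-alike each measured within a few millimetres of where they started.

No last check failed. The top camera missed one cap that the side camera found and the picture shows. The two cameras agreed on positions to within about 7 mm, which is within the detectors' noise. I saw no bottle knocked aside and no grip slip, and the gripper was clear of everything at the end.

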